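# Tip the turned beads into the polisher's spring-flap feed box

### The job

Take the blue scoop that holds the two dark wooden beads, push the red spring flap of the grey feed box open with the scoop's lip and, with the lip holding the flap open, tip both beads into the box. Then draw the scoop out so that the flap springs shut and set the empty scoop down upright on the bench. Leave the other blue scoop, the one with the brass ferrules, where it stands.

Things in the scene. Friction and masses are not known exactly. Their poses are not given: they have to be found in the camera images.
- bead_scoop: Blue hand scoop with the 2 beads, 130 g, 74 wide (y). Origin: underside, mid line; x runs from lip to handle, z up (mm). Floor 3 thick, x -12 to 54, walls 36 high; a 25 degree ramp with side walls, open in front, rises from x -12, z 0 to the lip at x -90, z 36: beads roll out when the lip is tipped down 45 to 55 degrees. Handle: upright fin, x 52 to 90, 14 thick (y), top z 118; grip above z 60.
- bead1: Dark wooden ball, 30 in diameter, 12 g, in the bead scoop. Origin at its centre.
- bead2: The second dark wooden ball, same as the first.
- hopper: Fixed grey feed box, walls x -110 to 55, y -75 to 75 mm. Origin: on the bench. Top: level at z 162 to x -36, then slopes down 18 degrees to the hinge line (along y) at x 50, z 132, on the +x side (the robot's right). The flap fills this opening (120 wide). Come over the low +x edge, scoop lip towards -x, press the flap down 40 to 60 past the hinge line and tip; beads run to -x into the box.
- flap (a joint): Angle (rad) of the red sheet flap, 116 wide, 90 long, 3 thick mm, hinged along the low +x edge of the feed box opening. 0 = shut (rising to -x at 18 degrees); grows as its free -x edge goes down into the box; level at 0.31, stop at 1.2. A light spring shuts it: about 1 N at 55 mm from the hinge line. From 0.4 on a bead passes freely.
- ferrule_scoop: Bystander to leave alone: the identical blue scoop with two brass ferrules (rings, 26 across, 18 high) in it. Origin and axes as for the bead scoop.

How it is judged:
By the outcome, as a careful person would: the job done as asked, in the order asked, and still so for the second after the job is handed in, with the robot touching nothing.
It also fails if it takes over 70 s, if anything falls off the work surface, if the arm or the gripper's body presses on something with over 40 N, if the wrist force passes 120 N, or if a joint passes its speed limit or range.

### The arm

A 6-joint arm with a two-finger parallel gripper is mounted at the origin on the work surface. World frame = base frame: x ahead of the robot, y to its left, z up, the work surface at z = 0. Lengths are in m, angles in degrees, forces in N, time in s.
With the tool pointing down it reaches from about 0.425 to 0.925 m from the base axis. Payload 12.5 kg.
Tool frame: the origin (TCP) lies between the finger pads; the fingertips stand 19 mm ahead of it and the grasp point (between the pads) is the TCP (finger_overhang is the distance from the TCP to the fingertips, in m); z points along the fingers, y is the direction in which the jaws open and shut (so a half turn about z gives the same grasp; the last joint's range is limited). The gripper opens to 85 mm and grips with 20 to 120 N. Pads are 22 mm wide; open, the fingers measure 114 mm over their backs; the gripper's body (76 mm by 85 mm) begins 54 mm behind the grasp point. The pads swing forward as they close: fully open they stand 13 mm farther back than shut.
Start: joints at [63.22, 28.126, 89.318, -0, 62.55, -6.05], TCP at [0.221, 0.585, 0.25] pointing down, gripper open.
Joint ranges: [-177.58, 177.58], [-47.91, 125.51], [2.72, 160], [-65.01, 245.01], [3.68, 167.84], [-153.87, 153.87]. Speed limits (degrees/s): [127.2, 127.2, 159.86, 180, 180, 180].

### API

Orientations are given as a 3x3 rotation matrix whose columns are the frame's x, y, z axes.
In Python, from bench import state, read_camera, sign_off, finger_overhang gives the robot as it stands.
- The arm moves only by the shell command python3 -m creep 'ROWS' [FORCE]. ROWS is JSON, a list of rows, each an object with "grip": the opening, from 0 (shut) to 1 (fully open); "travel": the shift along the tool's x, y, z in cm, a list of three; "yaw": the turn about the tool's z in rad. A call has 1 to 5 rows; each row is the pose to reach, as a shift and turn from the pose commanded when the call began, along the tool's axes at that moment; what a row does not reach only later rows make up. A row lasts 1/8 s, in which the tool goes at most 62.5 mm and 10.7 degrees, less where a joint would pass 70% of its speed; a pose out of reach is approached as far as the arm can. A call with a gripper value outside its range is refused whole. The fingers move at their own pace and stop on an object; FORCE is the grip in N (left out, the last holds). Time passes only in rows, so rows that repeat a pose let the fingers close. It gives the time, the measured TCP pose, the force and the opening at its end, in the units of the state.
- state(): the state, without advancing time (a new reading comes with each control period).
- read_camera(name): name is "scene" or "top" or "wrist"; returns a dict with "pixels" (480x640x3 uint8, red, green, blue), "K" (3x3 intrinsics, pixels), "dist_coeffs" ([k1, k2, p1, p2, k3] as OpenCV has them; the pictures are not rectified), "T" (4x4, takes a point from camera to world coordinates). Camera axes: x right, y up, looking along -z (the intrinsics and any distortion apply to the point x, -y, -z); pixel columns grow to the right and rows downward; lengths in m; the calibration is good to about 2 mm. A picture is of the moment at which its call begins. There is no depth.
- sign_off(): hands the job in, once; it reports no verdict.
The state is a dict: "t": time; "qpos": joint angles; "qd": joint speeds; "effort": joint torques, N m; "tool_pos": TCP position; "orientation": TCP orientation; "contact_force": force on the tool from outside, world axes, zero at the start; "ft_torque": the same for the moment, N m; "opening": opening from 0.0 (shut) to 1.0 (fully open).
Only numpy, scipy, OpenCV 4.12 (cv2) and the standard library are available. Lean on these libraries where they do the work, as an engineer would, in place of code of your own. Each camera call takes 0.05 s, during which the arm holds its last target. There are 200 camera calls.

## Working session

There is one attempt and no reset: what is moved stays moved. The work goes in short steps, Python scripts to look and compute and a shell command to move; the robot and the scene stay as the last step left them, time stands still between calls to the robot, and variables do not carry over. Pictures are saved under pics/ and viewed, about 8 in all and at most 12, crops included, and the job is handed in when it is done.

```bash
mkdir -p pics; ls; python3 - <<'E'
from bench import *
import cv2
s=state();print({k:s[k] for k in('t','tool_pos','orientation','opening','contact_force')},finger_overhang)
for n in('scene','top'):
    c=read_camera(n);cv2.imwrite(f'pics/{n}0.png',c['pixels'][:,:,::-1]);print(n,c['K'],c['dist_coeffs'],c['T'])
E
```

```text
pics
{'t': 0.0, 'tool_pos': array([0.22110002, 0.58436878, 0.24971203]), 'orientation': array([[-9.35264581e-01,  3.53949003e-01, -5.15929432e-04],
       [ 3.53949358e-01,  9.35264035e-01, -1.01819714e-03],
       [ 1.22140380e-04, -1.13489661e-03, -9.99999349e-01]]), 'opening': 0.9995162556408881, 'contact_force': array([-0.18483851, -0.51507072,  0.65023995])} 0.019
scene [[494.34892876   0.         318.56689233]
 [  0.         494.34892876 233.46805878]
 [  0.           0.           1.        ]] [-0.08428655  0.          0.          0.          0.        ] [[-0.83587332 -0.34074568  0.43035819  0.98087972]
 [ 0.54888919 -0.51021683  0.6621174   0.76101087]
 [-0.00603765  0.78966523  0.61350825  0.78403677]
 [ 0.          0.          0.          1.        ]]
top [[460.18886038   0.         323.38004802]
 [  0.         460.18886038 241.53226276]
 [  0.           0.           1.        ]] [-0.00567449  0.          0.          0.          0.        ] [[ 0.01972217  0.98033129 -0.19637107  0.36531693]
 [-0.99933818  0.02533347  0.02610403  0.0450514 ]
 [ 0.03056536  0.19572628  0.98018212  1.01120717]
 [ 0.          0.          0.          1.        ]]
```

View pics/scene0.png

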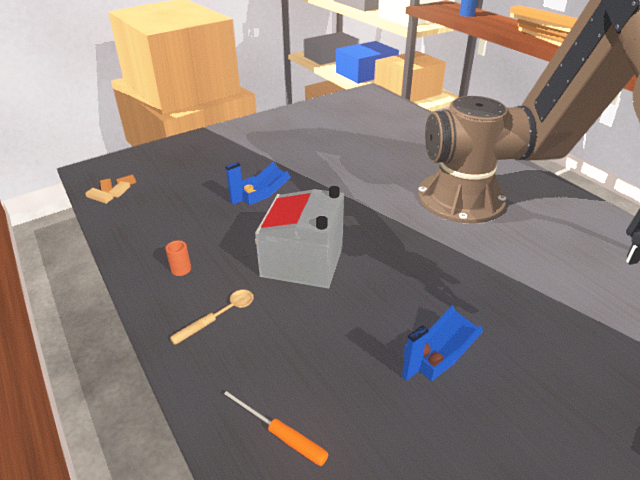

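View pics/top0.png

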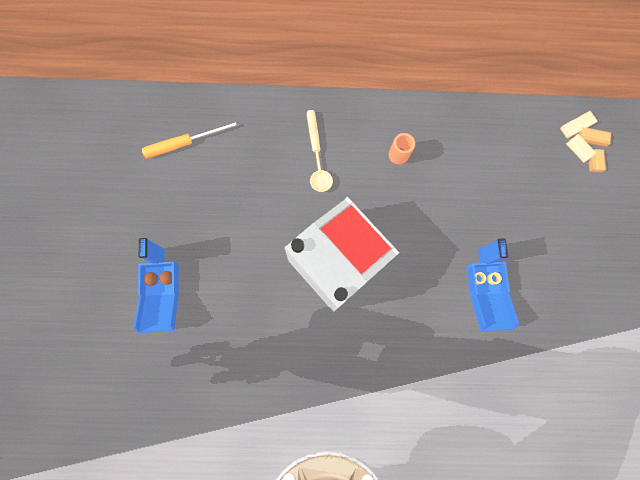

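```bash
cat > h.py <<'E'
import numpy as np,cv2
from bench import *
def ray(c,uv,z):
    p=cv2.undistortPoints(np.array(uv,float).reshape(-1,1,2),c['K'],np.array(c['dist_coeffs']))[:,0]
    d=np.c_[p[:,0],-p[:,1],-np.ones(len(p))]@c['T'][:3,:3].T; o=c['T'][:3,3]
    z=np.broadcast_to(z,len(p))
    return o+d*((z-o[2])/d[:,2])[:,None]
def proj(c,P):
    q=(np.atleast_2d(P)-c['T'][:3,3])@c['T'][:3,:3]; q=q*[1,-1,-1]
    return cv2.projectPoints(q,np.zeros(3),np.zeros(3),c['K'],np.array(c['dist_coeffs']))[0][:,0]
E
python3 - <<'E'
import cv2,numpy as np
i=cv2.imread('pics/top0.png')
f=lambda a:cv2.resize(a,None,fx=4,fy=4,interpolation=cv2.INTER_CUBIC)
a=f(i[230:340,110:200]);b=f(i[190:320,275:405])
b=cv2.resize(b,(440,440));o=np.hstack([a,b]);print(o.shape);cv2.imwrite('pics/crop1.png',o)
E
```

```text
(440, 800, 3)
```

View pics/crop1.png

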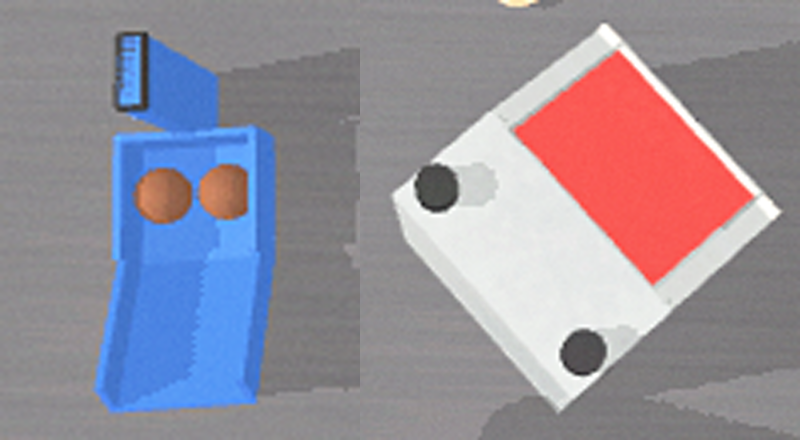

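```bash
cat > m.py <<'E'
from h import *
c=read_camera('top')
L=lambda p:np.array(p,float)/4+[110,230]
R=lambda p:(np.array(p,float)-[360,0])/(440/130)+[275,190]
fin=ray(c,L([(117,33),(148,33),(145,110),(113,110)]),.118);print('fin',fin,fin.mean(0))
rim=ray(c,L([(113,137),(113,262)]),.036);print('rim',rim)
lip=ray(c,L([(110,410),(255,403)]),.036);print('lip',lip)
hp=ray(c,R([(515,132),(655,285),(618,50),(755,197),(500,117),(668,302),(395,195),(560,405)]),[.162,.162,.132,.132,.162,.162,.162,.162])
loc=np.array([[-36,58],[-36,-58],[50,58],[50,-58],[-36,75],[-36,-75],[-110,75],[-110,-75]])/1e3
def fit(l,w):
    a=l-l.mean(0);b=w-w.mean(0);t=np.arctan2((a[:,0]*b[:,1]-a[:,1]*b[:,0]).sum(),(a*b).sum())
    M=np.array([[np.cos(t),-np.sin(t)],[np.sin(t),np.cos(t)]]);o=w.mean(0)-M@l.mean(0)
    return np.degrees(t),o,np.abs(w-l@M.T-o).max(1)*1e3
print(fit(loc,hp[:,:2]))
sl=np.array([[52,-7],[52,7],[90,7],[90,-7]])/1e3
print(fit(np.array([[90,7],[90,-7],[52,-7],[52,7],[-90,37],[-90,-37]])/1e3,np.r_[fin[:,:2],lip[:,:2]]))
E
python3 m.py
```

```text
fin [[0.54149426 0.38240168 0.118     ]
 [0.54188586 0.36736109 0.118     ]
 [0.50369418 0.36521453 0.118     ]
 [0.50331068 0.38061331 0.118     ]] [0.52259624 0.37389765 0.118     ]
rim [[0.50154102 0.41000948 0.036     ]
 [0.43575672 0.40359846 0.036     ]]
lip [[0.36000794 0.3977727  0.036     ]
 [0.36506981 0.3240947  0.036     ]]
(np.float64(-47.851256394675026), array([ 0.54071111, -0.03639249]), array([1.41431193, 2.35479471, 2.36966107, 0.36022403, 4.26616766,
       5.14888879, 2.02850199, 5.48893159]))
(np.float64(4.501136056130911), array([0.45196391, 0.36821603]), array([0.35727863, 0.93963153, 0.65871111, 1.33796048, 0.67016396,
       0.17235721]))
```

```bash
python3 -m creep '[{"grip":1,"travel":[-36.8,-8.5,0],"yaw":-0.44},{"grip":1,"travel":[-36.8,-8.5,0],"yaw":-0.44},{"grip":1,"travel":[-36.8,-8.5,0],"yaw":-0.44},{"grip":1,"travel":[-36.8,-8.5,0],"yaw":-0.44},{"grip":1,"travel":[-36.8,-8.5,0],"yaw":-0.44}]' 20; python3 -c "
from bench import *;s=state();print(s['orientation'],s['qpos'])"
```

```text
t: 0.78
tool_pos: [0.4774, 0.4132, 0.2502]
orientation: [[-0.997, -0.078, -0.0], [-0.078, 0.997, 0.0], [0.0, 0.0, -1.0]]
contact_force: [0.3, 1.0, -0.5]
opening: 0.997
[[-9.96937181e-01 -7.82064326e-02 -1.04341326e-04]
 [-7.82064368e-02  9.96937186e-01  3.72402974e-05]
 [ 1.01109317e-04  4.52864005e-05 -9.99999994e-01]] [ 3.48836660e+01  2.86597044e+01  8.83699138e+01  5.80307828e-03
  6.29740657e+01 -5.96044500e+01]
```

```bash
python3 -m creep '[{"grip":0.6,"travel":[-5.2,-4.1,5],"yaw":0},{"grip":0.6,"travel":[-5.2,-4.1,5],"yaw":0},{"grip":0.6,"travel":[-5.2,-4.1,5],"yaw":0},{"grip":0.6,"travel":[-5.2,-4.1,5],"yaw":0}]' 20; python3 - <<'E'
from h import *
c=read_camera('wrist');cv2.imwrite('pics/w1.png',c['pixels'][:,:,::-1])
o=np.array([.452,.368]);t=np.radians(4.5);x=np.array([np.cos(t),np.sin(t)]);y=np.array([-x[1],x[0]])
P=[list(o+a*x/1e3+b*y/1e3)+[.118] for a,b in((52,-7),(52,7),(90,7),(90,-7))];print(proj(c,P))
E
```

```text
t: 1.27
tool_pos: [0.5302, 0.3789, 0.2013]
orientation: [[-0.997, -0.079, 0.001], [-0.079, 0.997, 0.001], [-0.001, 0.001, -1.0]]
contact_force: [-0.3, -0.4, -0.5]
opening: 0.596
[[299.85181102 210.75920018]
 [321.92521936 210.76699435]
 [321.70572767 266.58191999]
 [300.69988788 266.58278518]]
```

View pics/w1.png

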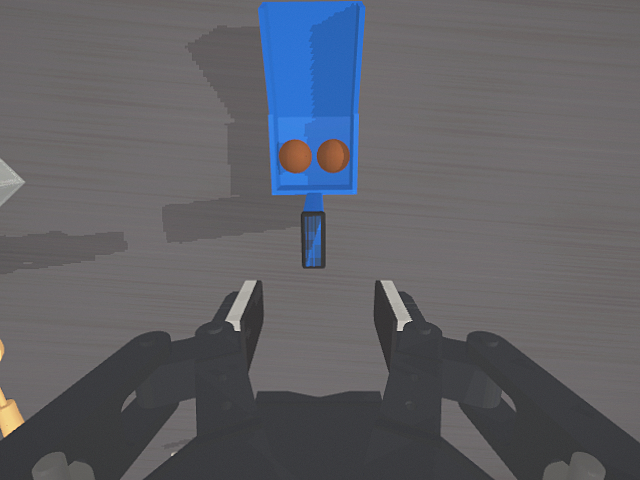

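```bash
python3 -m creep '[{"grip":0.6,"travel":[-0.3,-0.2,5.5],"yaw":0},{"grip":0.6,"travel":[-0.3,-0.2,5.5],"yaw":0},{"grip":0.6,"travel":[-0.3,-0.2,5.5],"yaw":0}]' 20
```

```text
t: 1.7
tool_pos: [0.5342, 0.377, 0.1473]
orientation: [[-0.997, -0.079, 0.002], [-0.079, 0.997, 0.001], [-0.002, 0.001, -1.0]]
contact_force: [-1.0, -0.5, 0.1]
opening: 0.604
```

```bash
python3 -m creep '[{"grip":0.6,"travel":[-0.1,-0.15,2.6],"yaw":0},{"grip":0.6,"travel":[-0.1,-0.15,2.6],"yaw":0},{"grip":0,"travel":[-0.1,-0.15,2.6],"yaw":0},{"grip":0,"travel":[-0.1,-0.15,2.6],"yaw":0},{"grip":0,"travel":[-0.1,-0.15,2.6],"yaw":0}]' 20;python3 -m creep '[{"grip":0,"travel":[0,0,0],"yaw":0},{"grip":0,"travel":[0,0,0],"yaw":0},{"grip":0,"travel":[0,0,0],"yaw":0}]' 20
```

```text
t: 2.33
tool_pos: [0.5358, 0.375, 0.1206]
orientation: [[-0.997, -0.078, 0.002], [-0.078, 0.997, 0.001], [-0.002, 0.001, -1.0]]
contact_force: [0.2, 1.2, 6.7]
opening: 0.155
t: 2.7
tool_pos: [0.5358, 0.375, 0.1206]
orientation: [[-0.997, -0.078, 0.002], [-0.078, 0.997, 0.001], [-0.002, 0.001, -1.0]]
contact_force: [0.2, 1.1, 7.5]
opening: 0.162
```

```bash
python3 -m creep '[{"grip":0,"travel":[0,0,-0.4],"yaw":0},{"grip":0,"travel":[0,0,-0.8],"yaw":0},{"grip":0,"travel":[0,0,-1.2],"yaw":0},{"grip":0,"travel":[0,0,-1.6],"yaw":0},{"grip":0,"travel":[0,0,-2.0],"yaw":0}]' 20; python3 - <<'E'
from h import *
c=read_camera('wrist');a=c['pixels'][:,:,::-1]
d=read_camera('scene');b=cv2.resize(d['pixels'][290:400,380:500,::-1],(480,440),interpolation=cv2.INTER_CUBIC)
a=cv2.resize(a[:,200:440],(220,440));cv2.imwrite('pics/w2.png',np.hstack([a,b]))
E
```

```text
t: 3.32
tool_pos: [0.5352, 0.3746, 0.1396]
orientation: [[-0.997, -0.078, 0.0], [-0.078, 0.997, 0.0], [-0.0, 0.0, -1.0]]
contact_force: [-0.2, -0.1, -1.6]
opening: 0.154
```

View pics/w2.png

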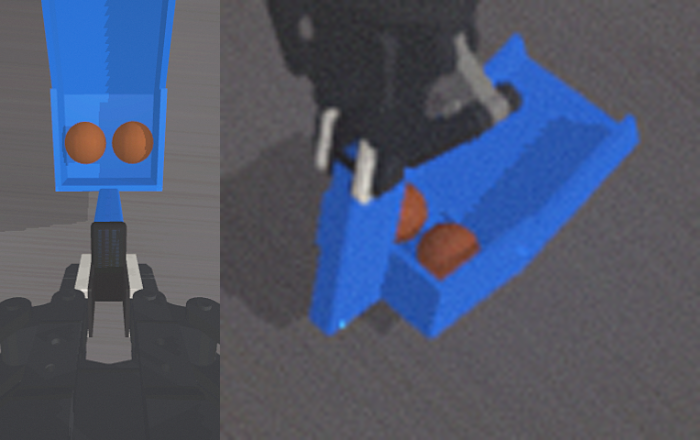

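```bash
cat >> h.py <<'E'
def scoopw(P,th,tcp,R,g):
    """scoop-local mm -> world; pinned at grip local g (x,z mm) to TCP, lip-down th deg; scoop x = -tool x"""
    P=np.atleast_2d(P).astype(float);t=np.radians(th);x=P[:,0]-g[0];z=P[:,2]-g[1]
    X=x*np.cos(t)-z*np.sin(t);Z=x*np.sin(t)+z*np.cos(t)
    return tcp+(np.outer(-X,R[:,0])+np.outer(P[:,1],R[:,1])+np.outer(-Z,R[:,2]))/1e3
def tilt(c,P,uv,tcp,R,g0=(84,119)):
    from scipy.optimize import least_squares
    f=lambda q:np.r_[(proj(c,scoopw(P,q[0],tcp,R,q[1:])) -uv).ravel(),(q[1:]-g0)*.5]
    r=least_squares(f,[5,*g0]);return r.x,np.abs(r.fun).max()
E
python3 - <<'E'
from h import *
c=read_camera('wrist');s=state()
P=[(54,-37,36),(54,37,36),(-12,-37,36),(-12,37,36)]
uv=np.array([(260,207),(380,207),(257,98),(380,98)],float)
for th in(0,10,20):print(th,proj(c,scoopw(P,th,s['tool_pos'],s['orientation'],(84,119))).round().tolist())
print(tilt(c,P,uv,s['tool_pos'],s['orientation']))
E
```

```text
0 [[260.0, 206.0], [377.0, 206.0], [254.0, 92.0], [383.0, 92.0]]
10 [[262.0, 227.0], [375.0, 227.0], [260.0, 123.0], [377.0, 123.0]]
20 [[263.0, 248.0], [373.0, 248.0], [264.0, 152.0], [372.0, 152.0]]
(array([  3.29507418,  86.97074112, 119.54380599]), np.float64(3.9039373070834245))
```

```bash
python3 -m creep '[{"grip":0.14,"travel":[0,0,0],"yaw":0},{"grip":0.14,"travel":[0,0,0],"yaw":0}]' 20;python3 -m creep '[{"grip":0.15,"travel":[0,0,0],"yaw":0},{"grip":0.15,"travel":[0,0,0],"yaw":0}]';python3 -m creep '[{"grip":0.155,"travel":[0,0,0],"yaw":0},{"grip":0.155,"travel":[0,0,0],"yaw":0}]'; cat > look.py <<'E'
from h import *
import sys
c=read_camera('wrist');cv2.imwrite(f'pics/{sys.argv[1]}.png',c['pixels'][:,:,::-1])
s=state()
# rear rim row: blue mask profile
m=cv2.inRange(cv2.cvtColor(c['pixels'],cv2.COLOR_RGB2HSV),(100,120,60),(125,255,255))
row=(m[:,230:410]>0).sum(1)
idx=np.where(row>60)[0];print('blue rows',idx.min(),idx.max())
e=idx.max()
for th in range(-5,61,5):
    q=proj(c,scoopw([(54,-37,36),(54,37,36),(-90,0,36)],th,s['tool_pos'],s['orientation'],(85,119)))
    if abs(q[0,1]-e)<15:print(th,q.round().tolist())
E
python3 look.py w3
```

```text
t: 3.72
tool_pos: [0.5352, 0.3745, 0.1392]
orientation: [[-0.997, -0.078, -0.0], [-0.078, 0.997, -0.0], [0.0, -0.0, -1.0]]
contact_force: [-0.9, -0.7, -2.5]
opening: 0.155
t: 3.98
tool_pos: [0.5352, 0.3746, 0.1393]
orientation: [[-0.997, -0.078, 0.0], [-0.078, 0.997, 0.0], [-0.0, 0.0, -1.0]]
contact_force: [-0.0, -0.2, -1.5]
opening: 0.151
t: 4.22
tool_pos: [0.5352, 0.3746, 0.1393]
orientation: [[-0.997, -0.078, 0.0], [-0.078, 0.997, 0.0], [-0.0, 0.0, -1.0]]
contact_force: [0.5, 0.4, -2.3]
opening: 0.153
blue rows 0 208
-5 [[258.0, 194.0], [379.0, 194.0], [318.0, -118.0]]
0 [[260.0, 204.0], [377.0, 204.0], [318.0, -78.0]]
5 [[261.0, 215.0], [376.0, 215.0], [318.0, -44.0]]
```

```bash
python3 -m creep '[{"grip":0.16,"travel":[0,0,0],"yaw":0},{"grip":0.16,"travel":[0,0,0],"yaw":0}]'|grep -E 'force|open'; python3 look.py w4; python3 -m creep '[{"grip":0.165,"travel":[0,0,0],"yaw":0},{"grip":0.165,"travel":[0,0,0],"yaw":0}]'|grep -E 'force|open'; python3 look.py w4;python3 -m creep '[{"grip":0.17,"travel":[0,0,0],"yaw":0},{"grip":0.17,"travel":[0,0,0],"yaw":0}]'|grep -E 'force|open'; python3 look.py w4
```

```text
contact_force: [-0.6, 0.4, -1.7]
opening: 0.163
blue rows 0 208
-5 [[258.0, 194.0], [378.0, 194.0], [318.0, -118.0]]
0 [[260.0, 204.0], [377.0, 204.0], [318.0, -78.0]]
5 [[261.0, 215.0], [376.0, 215.0], [318.0, -44.0]]
contact_force: [0.5, -0.3, 0.3]
opening: 0.165
blue rows 0 208
-5 [[258.0, 194.0], [379.0, 194.0], [318.0, -118.0]]
0 [[260.0, 204.0], [377.0, 204.0], [318.0, -79.0]]
5 [[261.0, 215.0], [376.0, 215.0], [318.0, -44.0]]
contact_force: [0.7, -0.1, 0.5]
opening: 0.169
blue rows 0 208
-5 [[258.0, 194.0], [378.0, 194.0], [318.0, -118.0]]
0 [[260.0, 204.0], [377.0, 204.0], [318.0, -79.0]]
5 [[261.0, 215.0], [376.0, 215.0], [318.0, -44.0]]
```

```bash
python3 - <<'E'
from h import *
c=read_camera('wrist');s=state()
d=read_camera('scene')
for th,g in((0,119),(0,138),(5,125),(15,119)):
  T=scoopw([(54,-37,36),(54,37,36),(-12,-37,36),(-12,37,36)],th,s['tool_pos'],s['orientation'],(85,g));print(th,g,proj(c,T).round().tolist())
a=cv2.resize(c['pixels'][0:300,200:440,::-1],(352,440))
b=cv2.resize(d['pixels'][290:400,390:500,::-1],(440,440),interpolation=cv2.INTER_CUBIC)
cv2.imwrite('pics/w5.png',np.hstack([a,b]))
E
```

```text
0 119 [[260.0, 204.0], [377.0, 204.0], [254.0, 91.0], [383.0, 91.0]]
0 138 [[264.0, 199.0], [372.0, 199.0], [259.0, 95.0], [377.0, 95.0]]
5 125 [[262.0, 214.0], [374.0, 214.0], [259.0, 108.0], [378.0, 108.0]]
15 119 [[263.0, 236.0], [374.0, 236.0], [262.0, 136.0], [375.0, 136.0]]
```

View pics/w5.png

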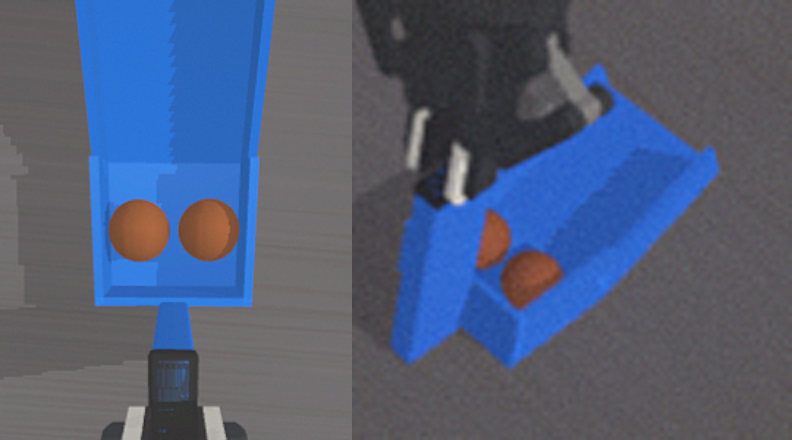

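```bash
python3 -m creep '[{"grip":0.35,"travel":[0,0,0],"yaw":0},{"grip":0.35,"travel":[0,0,1.8],"yaw":0},{"grip":0,"travel":[0,0,1.8],"yaw":0},{"grip":0,"travel":[0,0,1.8],"yaw":0},{"grip":0,"travel":[0,0,1.8],"yaw":0}]' 60;python3 -m creep '[{"grip":0,"travel":[0,0,0],"yaw":0},{"grip":0,"travel":[0,0,-1.5],"yaw":0},{"grip":0,"travel":[0,0,-4],"yaw":0},{"grip":0,"travel":[0,0,-8],"yaw":0},{"grip":0,"travel":[0,0,-12],"yaw":0}]' 60; python3 look.py w6
```

```text
t: 5.9
tool_pos: [0.5353, 0.3746, 0.1213]
orientation: [[-0.997, -0.078, 0.0], [-0.078, 0.997, 0.0], [-0.0, 0.0, -1.0]]
contact_force: [-0.1, -0.6, -1.9]
opening: 0.148
t: 6.52
tool_pos: [0.5351, 0.3745, 0.2437]
orientation: [[-0.997, -0.078, 0.001], [-0.078, 0.997, 0.0], [-0.001, 0.0, -1.0]]
contact_force: [0.1, -0.5, -2.0]
opening: 0.145
blue rows 0 216
0 [[260.0, 209.0], [380.0, 209.0], [320.0, -79.0]]
5 [[261.0, 220.0], [379.0, 220.0], [320.0, -44.0]]
10 [[262.0, 231.0], [378.0, 231.0], [320.0, -12.0]]
```

```bash
python3 -m creep '[{"grip":0,"travel":[0,0,-4],"yaw":0},{"grip":0,"travel":[-1,-2,-8],"yaw":0},{"grip":0,"travel":[-2,-6,-9],"yaw":0},{"grip":0,"travel":[-3,-11,-9],"yaw":0},{"grip":0,"travel":[-4,-16,-9],"yaw":0}]' 60;python3 -m creep '[{"grip":0,"travel":[-1.5,-5,0],"yaw":0},{"grip":0,"travel":[-3,-10,0],"yaw":0},{"grip":0,"travel":[-4.5,-15,0],"yaw":0},{"grip":0,"travel":[-6,-20,0],"yaw":0},{"grip":0,"travel":[-7,-25,0],"yaw":0}]' 60; python3 -m creep '[{"grip":0,"travel":[-1,-5,0],"yaw":0},{"grip":0,"travel":[-1.5,-10,0],"yaw":0},{"grip":0,"travel":[-1.9,-15,0],"yaw":0},{"grip":0,"travel":[-1.9,-18,0],"yaw":0},{"grip":0,"travel":[-1.9,-20.2,0],"yaw":0}]' 60; python3 -m creep '[{"grip":0,"travel":[0,0,0],"yaw":0.15},{"grip":0,"travel":[0,0,0],"yaw":0.32},{"grip":0,"travel":[0,0,0],"yaw":0.5},{"grip":0,"travel":[0,0,0],"yaw":0.68},{"grip":0,"travel":[0,0,0],"yaw":0.82}]' 60;python3 -m creep '[{"grip":0,"travel":[0,0,0],"yaw":0.094},{"grip":0,"travel":[0,0,0],"yaw":0.094}]' 60;python3 look.py w7
```

```text
t: 7.2
tool_pos: [0.5876, 0.2168, 0.3326]
orientation: [[-0.997, -0.079, 0.002], [-0.079, 0.997, 0.0], [-0.002, 0.0, -1.0]]
contact_force: [0.2, -1.4, -2.0]
opening: 0.141
t: 7.82
tool_pos: [0.6772, -0.0272, 0.3323]
orientation: [[-0.997, -0.078, 0.001], [-0.078, 0.997, 0.0], [-0.001, -0.0, -1.0]]
contact_force: [0.2, 0.1, -1.3]
opening: 0.145
t: 8.45
tool_pos: [0.7115, -0.2265, 0.3317]
orientation: [[-0.997, -0.078, 0.0], [-0.078, 0.997, 0.0], [-0.0, 0.0, -1.0]]
contact_force: [0.7, 0.4, -1.4]
opening: 0.143
t: 9.07
tool_pos: [0.7117, -0.2245, 0.3318]
orientation: [[-0.735, 0.679, 0.0], [0.679, 0.735, 0.0], [-0.0, 0.0, -1.0]]
contact_force: [0.3, 0.7, -1.7]
opening: 0.149
t: 9.32
tool_pos: [0.7117, -0.2247, 0.3317]
orientation: [[-0.672, 0.741, 0.0], [0.741, 0.672, 0.0], [-0.0, 0.0, -1.0]]
contact_force: [-0.0, 0.9, -1.8]
opening: 0.152
blue rows 0 216
0 [[260.0, 204.0], [377.0, 204.0], [318.0, -79.0]]
5 [[261.0, 215.0], [376.0, 215.0], [318.0, -44.0]]
10 [[262.0, 225.0], [375.0, 225.0], [318.0, -13.0]]
```

```bash
cat > hv.py <<'E'
from h import *
import sys
H=np.array([.5407,-.0364]);th=np.radians(-47.85);hx=np.array([np.cos(th),np.sin(th)]);hy=np.array([-hx[1],hx[0]])
def hw(p):p=np.atleast_2d(p)/1e3;return np.c_[H+np.outer(p[:,0],hx)+np.outer(p[:,1],hy),p[:,2]]
def loc(w):d=np.array(w[:2])-H;return np.round([d@hx*1e3,d@hy*1e3,w[2]*1e3],1)
def draw(name,out,crop=None,th=0,g=(87,119)):
    c=read_camera(name);s=state();im=c['pixels'][:,:,::-1].copy()
    for poly in([(-36,75,162),(55,75,132),(55,-75,132),(-36,-75,162)],[(-110,75,162),(-36,75,162),(-36,-75,162),(-110,-75,162)]):
        cv2.polylines(im,[proj(c,hw(poly)).astype(np.int32).reshape(-1,1,2)],True,(0,255,0),1)
    S=scoopw([(-90,37,36),(-90,-37,36),(-12,-37,0),(-12,37,0)],th,s['tool_pos'],s['orientation'],g)
    cv2.polylines(im,[proj(c,S).astype(np.int32).reshape(-1,1,2)],True,(0,255,255),1)
    if crop:x0,y0,x1,y1=crop;im=cv2.resize(im[y0:y1,x0:x1],None,fx=crop[4] if len(crop)>4 else 3,fy=crop[4] if len(crop)>4 else 3,interpolation=cv2.INTER_CUBIC)
    print(im.shape,loc(s['tool_pos']));cv2.imwrite(out,im)
E
python3 - <<'E'
from hv import *
draw('wrist','pics/a1.png',None,4)
draw('top','pics/a2.png',(270,170,470,330,2),4)
a=cv2.imread('pics/a1.png');a=cv2.resize(a,None,fx=.6,fy=.6);b=cv2.imread('pics/a2.png')
o=np.zeros((320,790,3),np.uint8);o[:288,:384]=a;o[:320,390:790]=b;cv2.imwrite('pics/a3.png',o)
E
```

```text
(480, 640, 3) [2.546e+02 2.000e-01 3.316e+02]Traceback (most recent call last):
  File "<stdin>", line 3, in <module>
  File "hv.py", line 12, in draw
    if crop:x0,y0,x1,y1=crop;im=cv2.resize(im[y0:y1,x0:x1],None,fx=crop[4] if len(crop)>4 else 3,fy=crop[4] if len(crop)>4 else 3,interpolation=cv2.INTER_CUBIC)
            ^^^^^^^^^^^
ValueError: too many values to unpack (expected 4)
```

```bash
sed -i 's/    if crop:.*/    if crop:\n        x0,y0,x1,y1,f=crop;im=cv2.resize(im[y0:y1,x0:x1],None,fx=f,fy=f,interpolation=cv2.INTER_CUBIC)/' hv.py
cat > two.py <<'E'
from hv import *
# wrist full (0.6) + second camera crop
th=float(sys.argv[2])
draw('wrist','pics/a1.png',None,th)
draw('scene','pics/a2.png',(180,140,400,300,1.8),th)
a=cv2.resize(cv2.imread('pics/a1.png'),None,fx=.6,fy=.6);b=cv2.imread('pics/a2.png')
o=np.zeros((300,790,3),np.uint8);o[:288,:384]=a;o[:288,390:390+b.shape[1]]=b[:288];cv2.imwrite(sys.argv[1],o)
E
python3 two.py pics/a3.png 4
```

```text
(480, 640, 3) [2.547e+02 1.000e-01 3.314e+02]
(288, 396, 3) [254.8  -0.  331.4]
```

View pics/a3.png

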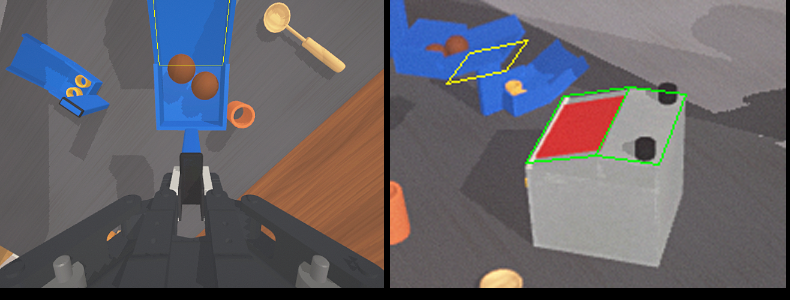

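```bash
python3 -m creep '[{"grip":0,"travel":[0,0,4],"yaw":0},{"grip":0,"travel":[0,0,8],"yaw":0},{"grip":0,"travel":[0.5,0,12],"yaw":0},{"grip":0,"travel":[1.2,0,13.2],"yaw":0},{"grip":0,"travel":[1.8,0,13.2],"yaw":0}]' 30;python3 -m creep '[{"grip":0,"travel":[0.4,0,0],"yaw":0},{"grip":0,"travel":[0.8,0,0],"yaw":0},{"grip":0,"travel":[1.2,0,0],"yaw":0},{"grip":0,"travel":[1.4,0,0],"yaw":0},{"grip":0,"travel":[1.4,0,0],"yaw":0}]' 20;python3 look.py w8
```

```text
t: 10.2
tool_pos: [0.6995, -0.2118, 0.1996]
orientation: [[-0.671, 0.742, -0.0], [0.742, 0.671, 0.0], [0.0, 0.0, -1.0]]
contact_force: [-0.1, 0.6, -1.6]
opening: 0.144
t: 10.82
tool_pos: [0.6906, -0.2021, 0.1999]
orientation: [[-0.671, 0.742, 0.002], [0.742, 0.671, -0.001], [-0.002, 0.001, -1.0]]
contact_force: [3.9, -3.0, 0.7]
opening: 0.149
blue rows 0 216
0 [[260.0, 204.0], [378.0, 204.0], [319.0, -79.0]]
5 [[261.0, 215.0], [376.0, 215.0], [319.0, -44.0]]
10 [[262.0, 225.0], [375.0, 225.0], [319.0, -13.0]]
```

```bash
python3 -m creep '[{"grip":0,"travel":[0.3,0,-0.8],"yaw":0},{"grip":0,"travel":[0.8,0,-1.6],"yaw":0},{"grip":0,"travel":[1.3,0,-2.3],"yaw":0},{"grip":0,"travel":[1.8,0,-2.9],"yaw":0}]' 20;python3 look.py w8
```

```text
t: 11.38
tool_pos: [0.6792, -0.1893, 0.2295]
orientation: [[-0.67, 0.742, 0.004], [0.742, 0.67, -0.002], [-0.004, 0.002, -1.0]]
contact_force: [3.8, -4.6, 0.5]
opening: 0.145
blue rows 0 237
10 [[262.0, 225.0], [376.0, 225.0], [319.0, -15.0]]
15 [[263.0, 236.0], [375.0, 236.0], [319.0, 13.0]]
20 [[264.0, 247.0], [374.0, 246.0], [319.0, 39.0]]
```

```bash
python3 -m creep '[{"grip":0,"travel":[0.5,0,-0.6],"yaw":0},{"grip":0,"travel":[1.0,0,-1.2],"yaw":0},{"grip":0,"travel":[1.5,0,-1.7],"yaw":0}]' 20;python3 look.py w9; python3 two.py pics/a4.png 21
```

```text
t: 11.8
tool_pos: [0.669, -0.1779, 0.2465]
orientation: [[-0.67, 0.742, 0.004], [0.742, 0.67, -0.002], [-0.004, 0.002, -1.0]]
contact_force: [3.4, -3.2, -0.5]
opening: 0.152
blue rows 36 254
20 [[264.0, 246.0], [374.0, 246.0], [319.0, 38.0]]
25 [[264.0, 257.0], [374.0, 257.0], [319.0, 62.0]]
30 [[264.0, 268.0], [373.0, 268.0], [319.0, 84.0]]
(480, 640, 3) [1.907e+02 2.000e-01 2.468e+02]
(288, 396, 3) [1.909e+02 2.000e-01 2.466e+02]
```

View pics/a4.png

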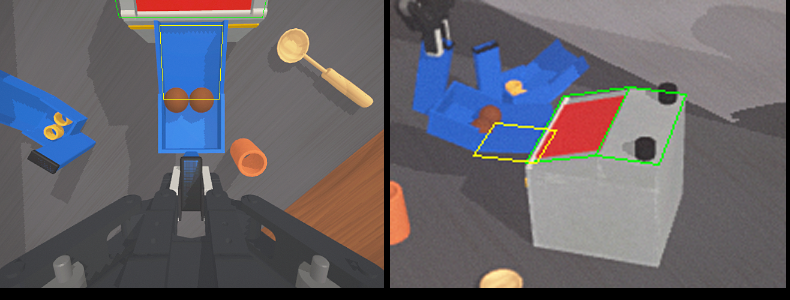

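```bash
python3 -m creep '[{"grip":0,"travel":[-2,0,0],"yaw":0},{"grip":0,"travel":[-3,0,-3],"yaw":0},{"grip":0,"travel":[-1,0,-6.3],"yaw":0},{"grip":0,"travel":[3,0,-6.3],"yaw":0},{"grip":0,"travel":[7,0,-6.3],"yaw":0}]' 100;python3 -m creep '[{"grip":0,"travel":[0,0,0],"yaw":0},{"grip":0,"travel":[0,0,0.8],"yaw":0},{"grip":0,"travel":[0,0,1.5],"yaw":0},{"grip":0,"travel":[0,0,2.2],"yaw":0}]' 100;python3 look.py w10;python3 -c "
from hv import *
print(loc(state()['tool_pos']))"
```

```text
t: 12.58
tool_pos: [0.6198, -0.1244, 0.3082]
orientation: [[-0.67, 0.742, -0.001], [0.742, 0.67, 0.001], [0.001, -0.0, -1.0]]
contact_force: [0.5, 0.0, -1.7]
opening: 0.131
t: 13.08
tool_pos: [0.6212, -0.1258, 0.2851]
orientation: [[-0.67, 0.742, -0.001], [0.742, 0.67, 0.0], [0.001, -0.001, -1.0]]
contact_force: [0.4, -0.6, -1.5]
opening: 0.137
blue rows 34 253
20 [[264.0, 246.0], [373.0, 246.0], [318.0, 39.0]]
25 [[264.0, 257.0], [373.0, 257.0], [318.0, 63.0]]
30 [[264.0, 268.0], [373.0, 268.0], [318.0, 85.0]]
[120.   -0.4 284.2]
```

```bash
python3 -m creep '[{"grip":0,"travel":[0,0,0.3],"yaw":0},{"grip":0,"travel":[0.8,0,0.5],"yaw":0},{"grip":0,"travel":[1.6,0,0.5],"yaw":0},{"grip":0,"travel":[2.2,0,0.5],"yaw":0},{"grip":0,"travel":[2.2,0,0.5],"yaw":0}]' 60;python3 look.py w11;python3 two.py pics/a5.png 21
```

```text
t: 13.75
tool_pos: [0.6065, -0.1089, 0.2819]
orientation: [[-0.671, 0.741, 0.002], [0.741, 0.671, -0.001], [-0.002, 0.001, -1.0]]
contact_force: [2.4, -2.2, -3.2]
opening: 0.135
blue rows 37 254
20 [[264.0, 247.0], [374.0, 247.0], [319.0, 40.0]]
25 [[264.0, 258.0], [373.0, 258.0], [319.0, 63.0]]
30 [[264.0, 269.0], [373.0, 269.0], [319.0, 85.0]]
(480, 640, 3) [ 98.2   0.  281.6]
(288, 396, 3) [ 98.2   0.  281.5]
```

View pics/a5.png

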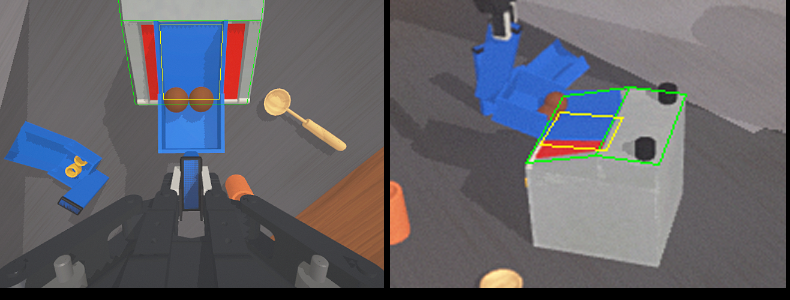

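```bash
python3 -m creep '[{"grip":0,"travel":[0.7,0,-0.5],"yaw":0},{"grip":0,"travel":[1.5,0,-1.1],"yaw":0},{"grip":0,"travel":[2.3,0,-1.7],"yaw":0},{"grip":0,"travel":[3.1,0,-2.3],"yaw":0},{"grip":0,"travel":[3.9,0,-2.9],"yaw":0}]' 20;python3 look.py w12
```

```text
t: 14.52
tool_pos: [0.5805, -0.0805, 0.311]
orientation: [[-0.671, 0.742, 0.002], [0.742, 0.671, -0.001], [-0.002, 0.0, -1.0]]
contact_force: [4.6, -4.0, -1.5]
opening: 0.132
blue rows 104 276
30 [[264.0, 268.0], [373.0, 268.0], [319.0, 84.0]]
35 [[264.0, 279.0], [373.0, 279.0], [319.0, 104.0]]
40 [[264.0, 291.0], [373.0, 291.0], [319.0, 124.0]]
```

```bash
python3 -m creep '[{"grip":0,"travel":[0.9,0,-0.5],"yaw":0},{"grip":0,"travel":[1.9,0,-0.9],"yaw":0},{"grip":0,"travel":[2.8,0,-1.3],"yaw":0},{"grip":0,"travel":[3.8,0,-1.6],"yaw":0},{"grip":0,"travel":[4.8,0,-2.0],"yaw":0}]' 20;python3 look.py w13; python3 two.py pics/a6.png 50
```

```text
t: 15.2
tool_pos: [0.5482, -0.0446, 0.3307]
orientation: [[-0.67, 0.742, 0.001], [0.742, 0.67, -0.001], [-0.001, 0.001, -1.0]]
contact_force: [4.2, -2.3, -0.9]
opening: 0.134
blue rows 166 286
35 [[264.0, 279.0], [373.0, 279.0], [319.0, 104.0]]
40 [[264.0, 290.0], [373.0, 290.0], [319.0, 124.0]]
(480, 640, 3) [ 10.4   0.  330.9]
(288, 396, 3) [1.080e+01 1.000e-01 3.307e+02]
```

View pics/a6.png

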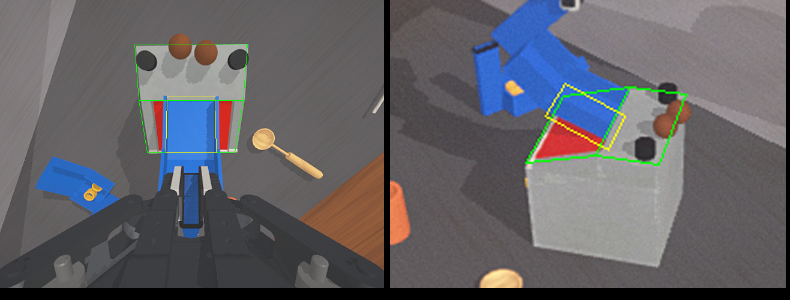

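```bash
python3 - <<'E'
from hv import *
c=read_camera('wrist');cv2.imwrite('pics/w14.png',c['pixels'][:,:,::-1])
s=state()
for f in('w13','a1','w14'):
    im=cv2.imread(f'pics/{f}.png');hsv=cv2.cvtColor(im,cv2.COLOR_BGR2HSV)
    m=cv2.inRange(hsv,(3,110,40),(14,255,190));m[150:]=0;m[:,:240]=0;m[:,400:]=0
    n,l,st,ce=cv2.connectedComponentsWithStats(m)
    for i in range(1,n):
        if st[i,4]>150:
            w=ray(c,[ce[i]],.177)[0];print(f,st[i].tolist(),ce[i].round(1),loc(w))
E
```

```text
w13 [281, 66, 38, 42, 1249] [299.6  86.4] [-97.6 -14.5 177. ]
w13 [324, 75, 38, 41, 1217] [342.2  95.1] [-91.4  18.3 177. ]
a1 [282, 56, 37, 17, 482] [299.7  65.3] [-112.1  -14.1  177. ]
a1 [281, 74, 38, 25, 764] [299.9  84.1] [-99.2 -14.2 177. ]
a1 [324, 74, 38, 34, 1099] [342.7  89.3] [-95.5  18.6 177. ]
w14 [282, 31, 38, 44, 1325] [300.4  52.7] [-120.6  -13.4  177. ]
w14 [325, 47, 39, 44, 1332] [343.9  68.2] [-110.2   19.2  177. ]
```

```bash
cat > beads.py <<'E'
from hv import *
def beads(name='top',z=.015):
    c=read_camera(name);im=c['pixels'];m=cv2.inRange(cv2.cvtColor(im,cv2.COLOR_RGB2HSV),(3,110,40),(14,255,175));m[:100]=0
    n,l,st,ce=cv2.connectedComponentsWithStats(m);out=[]
    for i in range(1,n):
        if st[i,4]>40:out.append((st[i].tolist(),ray(c,[ce[i]],z)[0].round(3).tolist()))
    return out
if __name__=='__main__':
    for n in('top','scene'):
        for b in beads(n):print(n,b)
    print(state()['t'],loc(state()['tool_pos']))
E
python3 beads.py; python3 -m creep '[{"grip":0,"travel":[-2,0,-1],"yaw":0},{"grip":0,"travel":[-6,0,-4],"yaw":0},{"grip":0,"travel":[-11,0,-7],"yaw":0},{"grip":0,"travel":[-16,0,-7],"yaw":0},{"grip":0,"travel":[-21,0,-7],"yaw":0}]' 100; python3 beads.py
```

```text
top ([294, 264, 15, 15, 159], [0.498, 0.065, 0.015])
top ([299, 285, 12, 15, 95], [0.455, 0.057, 0.015])
scene ([0, 203, 70, 277, 9672], [1.16, 0.012, 0.015])
scene ([336, 210, 13, 13, 134], [0.347, -0.097, 0.015])
scene ([346, 229, 13, 12, 117], [0.374, -0.018, 0.015])
15.5 [ 11.2   0.  330.3]
t: 16.12
tool_pos: [0.6895, -0.2011, 0.3993]
orientation: [[-0.67, 0.742, -0.002], [0.742, 0.67, 0.002], [0.003, -0.0, -1.0]]
contact_force: [-0.1, 0.5, -1.8]
opening: 0.129
scene ([0, 203, 70, 277, 9669], [1.16, 0.012, 0.015])
scene ([365, 259, 18, 21, 235], [0.409, 0.114, 0.015])
16.225 [224.3  -1.2 396.3]
```

```bash
python3 -m creep '[{"grip":0,"travel":[2,0,4],"yaw":0},{"grip":0,"travel":[4,0,8],"yaw":0},{"grip":0,"travel":[6,0,12],"yaw":0},{"grip":0,"travel":[7.4,0,16],"yaw":0},{"grip":0,"travel":[7.4,0,18.5],"yaw":0}]' 60; python3 beads.py; python3 -m creep '[{"grip":0,"travel":[0,0,0.3],"yaw":0},{"grip":0,"travel":[0,0,0.6],"yaw":0},{"grip":0,"travel":[0,0,0.9],"yaw":0},{"grip":0,"travel":[0,0,1.2],"yaw":0}]' 60; python3 look.py w15;python3 beads.py
```

```text
t: 16.85
tool_pos: [0.6374, -0.1437, 0.2128]
orientation: [[-0.671, 0.742, -0.004], [0.742, 0.671, 0.003], [0.005, -0.002, -1.0]]
contact_force: [-0.0, -0.3, -1.7]
opening: 0.131
top ([589, 158, 14, 14, 55], [0.762, -0.604, 0.015])
scene ([0, 203, 70, 277, 9673], [1.16, 0.012, 0.015])
scene ([365, 259, 18, 21, 234], [0.409, 0.114, 0.015])
16.95 [144.9  -0.6 212. ]
t: 17.45
tool_pos: [0.6393, -0.1454, 0.2035]
orientation: [[-0.671, 0.742, 0.001], [0.742, 0.671, -0.0], [-0.0, 0.0, -1.0]]
contact_force: [-0.2, -0.6, -1.4]
opening: 0.13
blue rows 163 287
35 [[264.0, 279.0], [373.0, 279.0], [318.0, 106.0]]
40 [[264.0, 291.0], [373.0, 291.0], [318.0, 125.0]]
top ([589, 158, 5, 13, 42], [0.764, -0.601, 0.015])
scene ([0, 203, 70, 277, 9675], [1.16, 0.012, 0.015])
scene ([365, 259, 18, 21, 234], [0.409, 0.114, 0.015])
17.6 [ 1.469e+02 -1.000e-01  2.032e+02]
```

```bash
python3 -m creep '[{"grip":0,"travel":[0,0,1.5],"yaw":0},{"grip":0,"travel":[-1.6,0,2.1],"yaw":0},{"grip":0,"travel":[-3.2,0,2.9],"yaw":0},{"grip":0,"travel":[-4.7,0,3.7],"yaw":0},{"grip":0,"travel":[-6.1,0,4.6],"yaw":0}]' 20; python3 look.py w16;  python3 -m creep '[{"grip":0,"travel":[-1.3,0,1.2],"yaw":0},{"grip":0,"travel":[-3.4,0,1.9],"yaw":0},{"grip":0,"travel":[-5.3,0,2.9],"yaw":0},{"grip":0,"travel":[-6.9,0,4.0],"yaw":0},{"grip":0,"travel":[-7.3,0,4.3],"yaw":0}]' 20;python3 look.py w17; python3 -c "
from hv import *
print(loc(state()['tool_pos']))"
```

```text
t: 18.23
tool_pos: [0.6833, -0.1934, 0.1603]
orientation: [[-0.67, 0.742, 0.008], [0.742, 0.67, -0.004], [-0.008, 0.004, -1.0]]
contact_force: [4.0, -4.7, 23.8]
opening: 0.133
blue rows 124 283
30 [[264.0, 271.0], [373.0, 271.0], [319.0, 88.0]]
35 [[265.0, 282.0], [372.0, 282.0], [318.0, 109.0]]
40 [[264.0, 293.0], [372.0, 293.0], [318.0, 128.0]]
t: 18.9
tool_pos: [0.7355, -0.2514, 0.1236]
orientation: [[-0.669, 0.743, 0.021], [0.743, 0.669, -0.012], [-0.023, 0.008, -1.0]]
contact_force: [9.2, -14.6, 47.0]
opening: 0.134
blue rows 0 235
10 [[262.0, 225.0], [375.0, 225.0], [319.0, -14.0]]
15 [[263.0, 236.0], [375.0, 236.0], [319.0, 14.0]]
20 [[264.0, 247.0], [374.0, 247.0], [319.0, 39.0]]
[2.900e+02 1.000e-01 1.236e+02]
```

```bash
python3 -m creep '[{"grip":0,"travel":[0,0,-0.4],"yaw":0},{"grip":0.2,"travel":[0,0,-0.4],"yaw":0},{"grip":0.6,"travel":[0,0,-0.4],"yaw":0},{"grip":0.6,"travel":[0,0,-0.4],"yaw":0},{"grip":0.6,"travel":[0,0,-4],"yaw":0}]' 20; python3 -m creep '[{"grip":0.6,"travel":[0,0,-6],"yaw":0},{"grip":0.6,"travel":[0,0,-12],"yaw":0},{"grip":0.6,"travel":[0,0,-16],"yaw":0}]' 20; python3 - <<'E'
from h import *
o=np.zeros((480,800,3),np.uint8)
w=read_camera('wrist')['pixels'][:,:,::-1];cv2.imwrite('pics/w18.png',w)
o[:300,:400]=cv2.resize(w,(400,300))
s=read_camera('scene')['pixels'][:,:,::-1];cv2.imwrite('pics/s18.png',s)
o[:240,400:]=cv2.resize(s[150:300,230:480],(400,240),interpolation=cv2.INTER_CUBIC)
t=read_camera('top')['pixels'][:,:,::-1];cv2.imwrite('pics/t18.png',t)
o[240:,400:]=cv2.resize(t[200:350,250:500],(400,240),interpolation=cv2.INTER_CUBIC)
cv2.imwrite('pics/b1.png',o)
E
```

```text
t: 19.58
tool_pos: [0.7279, -0.2443, 0.1507]
orientation: [[-0.671, 0.742, -0.006], [0.742, 0.671, 0.003], [0.006, -0.003, -1.0]]
contact_force: [0.1, 0.4, 0.5]
opening: 0.596
t: 19.95
tool_pos: [0.7293, -0.2447, 0.3171]
orientation: [[-0.671, 0.742, 0.002], [0.742, 0.671, -0.001], [-0.002, 0.001, -1.0]]
contact_force: [-0.5, 0.8, -0.0]
opening: 0.604
```

View pics/b1.png

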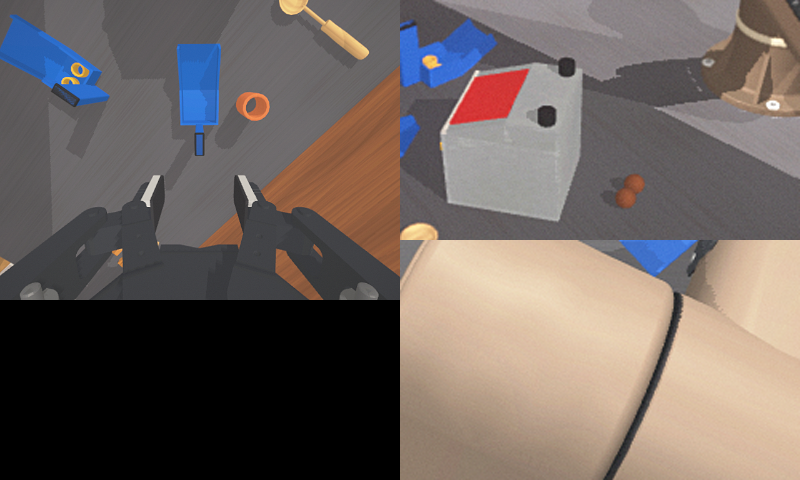

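```bash
cat > fs.py <<'E'
from h import *
def fit(c,uv,P,z):
    w=ray(c,uv,z)[:,:2];l=np.array(P)/1e3;a=l-l.mean(0);b=w-w.mean(0)
    t=np.arctan2((a[:,0]*b[:,1]-a[:,1]*b[:,0]).sum(),(a*b).sum());M=np.array([[np.cos(t),-np.sin(t)],[np.sin(t),np.cos(t)]])
    o=w.mean(0)-M@l.mean(0);return np.degrees(t),o,np.abs(w-l@M.T-o).max()*1e3
E
python3 - <<'E'
from fs import *
c=read_camera('scene');print(ray(c,[(376.25,264.4),(370.6,273.75)],.015))
c=read_camera('wrist');im=c['pixels']
m=cv2.inRange(cv2.cvtColor(im,cv2.COLOR_RGB2HSV),(100,120,60),(125,255,255));m[:,:270]=0;m[:,370:]=0;m[260:]=0
ys=np.where((m>0).sum(1)>30)[0];print('rows',ys.min(),ys.max())
for r in(ys.min()+2,110,150,ys.max()-2):x=np.where(m[r])[0];print(r,x.min(),x.max())
g=im[200:256,290:345].astype(int).sum(2);print([ (r+200,(np.where(g[r]<150)[0][[0,-1]]+290).tolist()) for r in range(0,56,4) if (g[r]<150).sum()>3])
P=[(-90,37),(-90,-37),(54,37),(54,-37),(90,0),(52,0)]
uv=np.array([(220,44),(178,44),(218,124),(180,124),(199.5,156),(199.5,132)])*1.6
print(fit(c,uv,P,[.036,.036,.036,.036,.118,.118]),state()['tool_pos'])
E
```

```text
[[0.3937764  0.10517409 0.015     ]
 [0.42481505 0.12339889 0.015     ]]
rows 70 200
72 285 352
110 285 352
150 287 350
198 289 349
[]
(np.float64(-47.746577729735556), array([ 0.69409697, -0.20575664]), np.float64(1.309456723876029)) [ 0.72887302 -0.24462776  0.31271729]
```

```bash
cat > go.py <<'E'
import sys;from bench import *;import numpy as np
# target x y z(m) jaw angle(deg) -> travel cm, yaw rad
x,y,z,a=map(float,sys.argv[1:5]);s=state();R=s['orientation'];d=(np.array([x,y,z])-s['tool_pos'])@R*100
j=np.degrees(np.arctan2(R[1,1],R[0,1]));w=(a-j+90)%180-90
print('t',s['t'],'travel',d.round(2),'yaw',round(-np.radians(w),3),'alt',round(-np.radians(w)+np.pi,3),round(-np.radians(w)-np.pi,3),'j6',s['qpos'][5].round(1),'jaw',j.round(1))
E
python3 -m creep '[{"grip":0.6,"travel":[6,0.3,0],"yaw":-0.17},{"grip":0.6,"travel":[12,0.6,0],"yaw":-0.34},{"grip":0.6,"travel":[18,0.9,0],"yaw":-0.51},{"grip":0.6,"travel":[24,1.2,0],"yaw":-0.68},{"grip":0.6,"travel":[30,1.4,0],"yaw":-0.85}]' 20; python3 go.py .4248 .1234 .15 120.4
```

```text
t: 20.82
tool_pos: [0.5365, -0.0114, 0.3126]
orientation: [[-1.0, -0.02, -0.003], [-0.02, 1.0, 0.001], [0.003, 0.001, -1.0]]
contact_force: [0.9, 0.8, 1.3]
opening: 0.598
t 20.825 travel [10.85 13.69 16.3 ] yaw -0.511 alt 2.631 -3.652 j6 -99.4 jaw 91.1
```

```bash
python3 -m creep '[{"grip":0.6,"travel":[3.5,4.5,0],"yaw":-0.15},{"grip":0.6,"travel":[7,9,1],"yaw":-0.3},{"grip":0.6,"travel":[10.8,13.7,4],"yaw":-0.45},{"grip":0.6,"travel":[10.8,13.7,9],"yaw":-0.511},{"grip":0.6,"travel":[10.8,13.7,13],"yaw":-0.511}]' 20; python3 - <<'E'
from h import *
c=read_camera('wrist');im=c['pixels'];cv2.imwrite('pics/w20.png',im[:,:,::-1])
m=cv2.inRange(cv2.cvtColor(im,cv2.COLOR_RGB2HSV),(3,110,40),(14,255,190))
n,l,st,ce=cv2.connectedComponentsWithStats(m)
for i in range(1,n):
    if st[i,4]>200:
        w=ray(c,[(st[i,0]+st[i,2]/2,st[i,1]+st[i,3]/2)],.015)[0];print(st[i].tolist(),w.round(4))
s=state();print(s['tool_pos'])
E
python3 go.py .4248 .1234 .05 120.4
```

```text
t: 21.45
tool_pos: [0.4267, 0.1232, 0.1819]
orientation: [[-0.864, -0.504, -0.002], [-0.504, 0.864, -0.0], [0.002, 0.001, -1.0]]
contact_force: [0.8, 0.4, -0.6]
opening: 0.603
[302, 163, 34, 35, 914] [0.3954 0.1062 0.015 ]
[303, 202, 32, 33, 838] [0.4247 0.1233 0.015 ]
[0.42538643 0.12265022 0.17810464]
t 21.5 travel [-0.09  0.05 12.81] yaw -0.004 alt 3.137 -3.146 j6 -112.6 jaw 120.2
```

```bash
python3 -m creep '[{"grip":0.6,"travel":[-0.1,0.05,5],"yaw":0},{"grip":0.6,"travel":[-0.1,0.05,10],"yaw":0},{"grip":0.6,"travel":[-0.1,0.05,14],"yaw":0},{"grip":0.6,"travel":[-0.1,0.05,15.2],"yaw":0},{"grip":0.3,"travel":[-0.1,0.05,15.2],"yaw":0}]' 20;python3 -m creep '[{"grip":0.2,"travel":[0,0,0],"yaw":0},{"grip":0.2,"travel":[0,0,0],"yaw":0},{"grip":0.2,"travel":[0,0,0],"yaw":0},{"grip":0.2,"travel":[0,0,-5],"yaw":0},{"grip":0.2,"travel":[0,0,-10],"yaw":0}]' 25
```

```text
t: 22.12
tool_pos: [0.4289, 0.1235, 0.0323]
orientation: [[-0.865, -0.501, -0.002], [-0.501, 0.865, -0.0], [0.001, 0.001, -1.0]]
contact_force: [0.3, 0.9, 0.6]
opening: 0.401
t: 22.75
tool_pos: [0.4287, 0.1235, 0.1335]
orientation: [[-0.865, -0.501, -0.001], [-0.501, 0.865, -0.0], [0.001, 0.001, -1.0]]
contact_force: [0.4, 0.2, -0.0]
opening: 0.325
```

```bash
python3 -m creep '[{"grip":0.2,"travel":[0,0,-5],"yaw":0},{"grip":0.2,"travel":[0,0,-10],"yaw":0},{"grip":0.2,"travel":[0,0,-14],"yaw":0.1}]' 25; python3 go.py .696 -.208 .27 42.3
```

```text
t: 23.12
tool_pos: [0.4286, 0.1235, 0.2748]
orientation: [[-0.912, -0.411, 0.002], [-0.411, 0.912, 0.0], [-0.002, -0.001, -1.0]]
contact_force: [0.8, -0.2, -0.9]
opening: 0.324
t 23.125 travel [-10.75 -41.21   0.53] yaw 1.256 alt 4.397 -1.886 j6 -106.7 jaw 114.3
```

```bash
python3 -m creep '[{"grip":0.2,"travel":[-1.3,-5,0],"yaw":0.17},{"grip":0.2,"travel":[-2.7,-10.5,0],"yaw":0.34},{"grip":0.2,"travel":[-4.2,-16,0],"yaw":0.51},{"grip":0.2,"travel":[-5.7,-22,0],"yaw":0.68},{"grip":0.2,"travel":[-7.2,-28,0],"yaw":0.85}]' 25; python3 go.py .696 -.208 .27 42.3
```

```text
t: 23.75
tool_pos: [0.6108, -0.1035, 0.2727]
orientation: [[-0.909, 0.417, 0.0], [0.417, 0.909, 0.0], [-0.0, 0.0, -1.0]]
contact_force: [0.3, 0.6, -0.7]
opening: 0.325
t 23.75 travel [-12.1   -5.95   0.27] yaw 0.402 alt 3.544 -2.739 j6 -81.1 jaw 65.3
```

```bash
python3 -m creep '[{"grip":0.2,"travel":[-5,-2.5,0],"yaw":0.17},{"grip":0.2,"travel":[-10,-4.9,0],"yaw":0.34},{"grip":0.2,"travel":[-12,-5.9,4],"yaw":0.402},{"grip":0.2,"travel":[-12,-5.9,9],"yaw":0.402},{"grip":0.2,"travel":[-12,-5.9,14],"yaw":0.402}]' 25; python3 go.py .696 -.208 .061 42.3
```

```text
t: 24.38
tool_pos: [0.6948, -0.2053, 0.131]
orientation: [[-0.677, 0.736, 0.0], [0.736, 0.677, 0.0], [-0.0, 0.0, -1.0]]
contact_force: [-0.2, -0.6, 0.6]
opening: 0.326
t 24.375 travel [-0.28 -0.1   7.  ] yaw 0.005 alt 3.147 -3.136 j6 -64.3 jaw 42.6
```

```bash
python3 -m creep '[{"grip":0.2,"travel":[-0.2,-0.1,4],"yaw":0},{"grip":0.2,"travel":[-0.2,-0.1,7],"yaw":0},{"grip":0.2,"travel":[-0.2,-0.1,7],"yaw":0},{"grip":0.45,"travel":[-0.2,-0.1,7],"yaw":0},{"grip":0.5,"travel":[-0.2,-0.1,7],"yaw":0}]' 20; python3 -m creep '[{"grip":0.6,"travel":[0,0,-6],"yaw":0},{"grip":0.6,"travel":[0,0,-12],"yaw":0},{"grip":0.6,"travel":[0,0,-18],"yaw":0},{"grip":0.6,"travel":[0,0,-21],"yaw":0}]' 20;cat > wb.py <<'E'
from hv import *
c=read_camera('wrist');im=c['pixels']
m=cv2.inRange(cv2.cvtColor(im,cv2.COLOR_RGB2HSV),(3,110,40),(14,255,190))
n,l,st,ce=cv2.connectedComponentsWithStats(m)
for i in range(1,n):
    if st[i,4]>150:
        w=ray(c,[(st[i,0]+st[i,2]/2,st[i,1]+st[i,3]/2)],float(sys.argv[1]))[0]
        q=w[:2]-np.array([.6941,-.2058]);print(st[i].tolist(),w.round(4),'scoop',(q@hx*1e3).round(),(q@hy*1e3).round())
E
python3 wb.py .018;python3 go.py .415 .1175 .30 30.2
```

```text
t: 25.0
tool_pos: [0.6964, -0.2074, 0.0642]
orientation: [[-0.677, 0.736, 0.002], [0.736, 0.677, -0.001], [-0.002, 0.001, -1.0]]
contact_force: [-0.1, 1.1, 0.2]
opening: 0.501
t: 25.5
tool_pos: [0.696, -0.2072, 0.278]
orientation: [[-0.677, 0.736, 0.006], [0.736, 0.677, -0.002], [-0.006, 0.003, -1.0]]
contact_force: [-0.5, 1.0, -1.0]
opening: 0.598
[442, 165, 198, 278, 24801] [ 0.9972 -0.1143  0.018 ] scoop 136.0 286.0
[306, 184, 24, 25, 476] [ 0.6939 -0.2046  0.018 ] scoop -1.0 1.0
[413, 208, 19, 26, 256] [ 0.8051 -0.1423  0.018 ] scoop 27.0 125.0
[441, 398, 76, 82, 2393] [ 1.1092 -0.3089  0.018 ] scoop 355.0 239.0
[153, 420, 28, 33, 193] [ 0.771 -0.612  0.018] scoop 353.0 -216.0
t 25.55 travel [42.96  1.3  -2.28] yaw 0.217 alt 3.359 -2.925 j6 -64.4 jaw 42.6
```

```bash
python3 -m creep '[{"grip":1,"travel":[6,0.2,0],"yaw":0.1},{"grip":1,"travel":[12,0.4,0],"yaw":0.2},{"grip":1,"travel":[18,0.6,0],"yaw":0.3},{"grip":1,"travel":[24,0.8,0],"yaw":0.4},{"grip":1,"travel":[30,0.9,0],"yaw":0.482}]' 20; python3 go.py .4153 .1116 .15 15
```

```text
t: 26.18
tool_pos: [0.4976, 0.0209, 0.2732]
orientation: [[-0.256, 0.967, 0.002], [0.967, 0.256, 0.0], [-0.001, 0.002, -1.0]]
contact_force: [0.7, -0.0, 0.1]
opening: 1.0
t 26.175 travel [10.88 -5.66 12.31] yaw -0.003 alt 3.139 -3.145 j6 -20.0 jaw 14.8
```

```bash
python3 -m creep '[{"grip":1,"travel":[5,-2.8,0],"yaw":0},{"grip":1,"travel":[10,-5.5,1],"yaw":0},{"grip":1,"travel":[10.9,-5.7,5],"yaw":0},{"grip":1,"travel":[10.9,-5.7,10],"yaw":0},{"grip":1,"travel":[10.9,-5.7,14],"yaw":0}]' 20; python3 wb.py .015; python3 go.py .4153 .1116 .026 15
```

```text
t: 26.8
tool_pos: [0.4158, 0.1104, 0.1318]
orientation: [[-0.26, 0.966, 0.002], [0.966, 0.26, 0.0], [-0.0, 0.002, -1.0]]
contact_force: [1.0, -0.2, 0.4]
opening: 1.002
[272, 216, 39, 39, 1197] [0.3962 0.1052 0.015 ] scoop -431.0 -12.0
t 26.85 travel [ 0.11  0.17 10.22] yaw 0.0 alt 3.142 -3.141 j6 -9.0 jaw 15.0
```

```bash
python3 -m creep '[{"grip":1,"travel":[0.1,0,4],"yaw":0},{"grip":1,"travel":[0.1,0,8],"yaw":0},{"grip":1,"travel":[0.1,0,10.2],"yaw":0},{"grip":1,"travel":[0.1,0,10.2],"yaw":0}]' 20; python3 wb.py .015; python3 go.py .4153 .1116 .026 15
```

```text
t: 27.35
tool_pos: [0.4157, 0.1111, 0.0303]
orientation: [[-0.259, 0.966, -0.001], [0.966, 0.259, -0.0], [0.0, -0.001, -1.0]]
contact_force: [-0.2, 0.1, 0.3]
opening: 1.001
[241, 267, 65, 66, 3356] [0.3956 0.1049 0.015 ] scoop -431.0 -13.0
t 27.4 travel [ 0.06 -0.06  0.51] yaw 0.0 alt 3.142 -3.141 j6 -8.9 jaw 15.0
```

```bash
python3 -m creep '[{"grip":1,"travel":[0,0,0.3],"yaw":0},{"grip":0.6,"travel":[0,0,0.3],"yaw":0},{"grip":0.2,"travel":[0,0,0.3],"yaw":0},{"grip":0.2,"travel":[0,0,0.3],"yaw":0},{"grip":0.2,"travel":[0,0,0.3],"yaw":0}]' 25; python3 -m creep '[{"grip":0.2,"travel":[0,0,0],"yaw":0},{"grip":0.2,"travel":[0,0,0],"yaw":0},{"grip":0.2,"travel":[0,0,-5],"yaw":0},{"grip":0.2,"travel":[0,0,-10],"yaw":0},{"grip":0.2,"travel":[0,0,-15],"yaw":0}]' 25; python3 -m creep '[{"grip":0.2,"travel":[0,0,-6],"yaw":0},{"grip":0.2,"travel":[0,0,-10],"yaw":0}]' 25;python3 go.py .696 -.208 .27 42.3
```

```text
t: 28.02
tool_pos: [0.4156, 0.1111, 0.0275]
orientation: [[-0.259, 0.966, 0.0], [0.966, 0.259, 0.0], [0.0, 0.0, -1.0]]
contact_force: [-0.5, -0.0, 5.1]
opening: 0.329
t: 28.65
tool_pos: [0.4153, 0.1111, 0.1787]
orientation: [[-0.259, 0.966, -0.001], [0.966, 0.259, 0.0], [0.0, -0.001, -1.0]]
contact_force: [0.9, -0.5, -0.3]
opening: 0.335
t: 28.9
tool_pos: [0.4155, 0.1111, 0.2798]
orientation: [[-0.259, 0.966, 0.002], [0.966, 0.259, 0.0], [-0.0, 0.002, -1.0]]
contact_force: [0.3, -0.4, -0.4]
opening: 0.328
t 28.9 travel [-38.09  18.82   1.04] yaw -0.476 alt 2.665 -3.618 j6 -8.9 jaw 15.0
```

```bash
python3 -m creep '[{"grip":0.2,"travel":[-5,2.5,0],"yaw":-0.1},{"grip":0.2,"travel":[-10.5,5.2,0],"yaw":-0.2},{"grip":0.2,"travel":[-16,8,0],"yaw":-0.3},{"grip":0.2,"travel":[-22,10.8,0],"yaw":-0.4},{"grip":0.2,"travel":[-27.5,13.6,0],"yaw":-0.476}]' 25; python3 go.py .7086 -.198 .13 42.3
```

```text
t: 29.52
tool_pos: [0.6172, -0.1189, 0.2769]
orientation: [[-0.675, 0.738, -0.0], [0.738, 0.675, 0.0], [0.001, -0.0, -1.0]]
contact_force: [-0.4, 1.1, 0.6]
opening: 0.326
t 29.525 travel [-12.02   1.41  14.69] yaw 0.002 alt 3.144 -3.139 j6 -59.4 jaw 42.4
```

```bash
python3 -m creep '[{"grip":0.2,"travel":[-5.5,0.7,0],"yaw":0},{"grip":0.2,"travel":[-11,1.4,0],"yaw":0},{"grip":0.2,"travel":[-12,1.4,5],"yaw":0},{"grip":0.2,"travel":[-12,1.4,10],"yaw":0},{"grip":0.2,"travel":[-12,1.4,14.7],"yaw":0}]' 25; python3 go.py .7086 -.198 .064 42.3
```

```text
t: 30.15
tool_pos: [0.7069, -0.1965, 0.1279]
orientation: [[-0.673, 0.74, -0.001], [0.74, 0.673, 0.001], [0.001, -0.001, -1.0]]
contact_force: [1.8, -0.2, -0.6]
opening: 0.33
t 30.15 travel [-0.24  0.02  6.39] yaw -0.0 alt 3.141 -3.142 j6 -63.0 jaw 42.3
```

Then release, rise and re-aim at the handle.

```bash
python3 -m creep '[{"grip":0.2,"travel":[0,0,4],"yaw":0},{"grip":0.2,"travel":[0,0,6.2],"yaw":0},{"grip":0.2,"travel":[0,0,6.2],"yaw":0},{"grip":0.42,"travel":[0,0,6.2],"yaw":0},{"grip":0.5,"travel":[0,0,6.2],"yaw":0}]' 20; python3 -m creep '[{"grip":0.6,"travel":[0,0,-6],"yaw":0},{"grip":0.6,"travel":[0,0,-12],"yaw":0},{"grip":0.6,"travel":[0,0,-17],"yaw":0},{"grip":0.6,"travel":[0,0,-17],"yaw":0}]' 20; python3 wb.py .018; python3 - <<'E'
from h import *
c=read_camera('wrist');im=c['pixels'];cv2.imwrite('pics/w21.png',im[:,:,::-1])
m=cv2.inRange(cv2.cvtColor(im,cv2.COLOR_RGB2HSV),(100,120,60),(125,255,255));n,l,st,ce=cv2.connectedComponentsWithStats(m)
for i in range(1,n):
    if st[i,4]>300:print(st[i].tolist())
for x in(54,-90):
  P=[[.6941+(x*.672+y*.740)/1e3,-.2058+(-x*.740+y*.672)/1e3,.036] for y in(-37,37)];print(x,proj(c,P).round())
P=[[.6941+(x*.672)/1e3,-.2058+(-x*.740)/1e3,.118] for x in(52,90)];print(proj(c,P).round())
E
```

```text
t: 30.78
tool_pos: [0.708, -0.1966, 0.0701]
orientation: [[-0.673, 0.74, 0.003], [0.74, 0.673, -0.001], [-0.002, 0.001, -1.0]]
contact_force: [-0.5, -0.2, 0.7]
opening: 0.498
t: 31.28
tool_pos: [0.7085, -0.1968, 0.2447]
orientation: [[-0.673, 0.74, 0.009], [0.74, 0.673, -0.003], [-0.008, 0.004, -1.0]]
contact_force: [-0.1, 0.2, -0.7]
opening: 0.599
[447, 175, 193, 267, 22844] [ 0.9878 -0.1107  0.018 ] scoop 127.0 282.0
[281, 188, 27, 27, 565] [ 0.688  -0.2108  0.018 ] scoop -0.0 -8.0
[407, 214, 19, 27, 244] [ 0.8054 -0.1431  0.018 ] scoop 28.0 125.0
[306, 222, 26, 26, 528] [ 0.7324 -0.2208  0.018 ] scoop 37.0 18.0
[441, 398, 76, 82, 2396] [ 1.083 -0.288  0.018] scoop 322.0 233.0
[142, 441, 19, 22, 185] [ 0.771  -0.5983  0.018 ] scoop 343.0 -206.0
[0, 86, 138, 156, 10519]
[257, 114, 85, 188, 10476]
[7, 207, 48, 35, 599]
54 [[267. 258.]
 [338. 258.]]
-90 [[261. 112.]
 [340. 112.]]
[[298. 291.]
 [299. 332.]]
```

```bash
python3 go.py .7505 -.268 .16 42.25
```

```text
t 31.375 travel [-8.21 -1.62  7.93] yaw 0.001 alt 3.142 -3.141 j6 -63.0 jaw 42.3
```

```bash
python3 -m creep '[{"grip":0.6,"travel":[-5,-1,0],"yaw":0},{"grip":0.6,"travel":[-8.2,-1.6,0],"yaw":0},{"grip":0.6,"travel":[-8.2,-1.6,4],"yaw":0},{"grip":0.6,"travel":[-8.2,-1.6,7.9],"yaw":0},{"grip":0.6,"travel":[-8.2,-1.6,7.9],"yaw":0}]' 20;python3 go.py .7505 -.268 .121 42.25
```

```text
t: 32.0
tool_pos: [0.749, -0.2673, 0.1543]
orientation: [[-0.673, 0.74, -0.007], [0.74, 0.673, 0.003], [0.008, -0.003, -1.0]]
contact_force: [1.3, -0.1, 1.1]
opening: 0.598
t 32.0 travel [-0.18  0.07  3.33] yaw 0.0 alt 3.142 -3.141 j6 -66.7 jaw 42.3
```

```bash
python3 -m creep '[{"grip":0.6,"travel":[-0.1,0.05,2],"yaw":0},{"grip":0.6,"travel":[-0.1,0.05,3.4],"yaw":0},{"grip":0.3,"travel":[-0.1,0.05,3.4],"yaw":0},{"grip":0,"travel":[-0.1,0.05,3.4],"yaw":0},{"grip":0,"travel":[-0.1,0.05,3.4],"yaw":0}]' 40;python3 -m creep '[{"grip":0,"travel":[0,0,0],"yaw":0},{"grip":0,"travel":[0,0,-1.5],"yaw":0},{"grip":0,"travel":[0,0,-3.5],"yaw":0},{"grip":0,"travel":[0,0,-6],"yaw":0},{"grip":0,"travel":[0,0,-8],"yaw":0}]' 60; python3 look.py w22; python3 -c "
from hv import *
print(loc(state()['tool_pos']))";python3 wb.py .12
```

```text
t: 32.62
tool_pos: [0.752, -0.2685, 0.1263]
orientation: [[-0.673, 0.74, 0.001], [0.74, 0.673, -0.001], [-0.002, 0.001, -1.0]]
contact_force: [0.2, -1.1, 0.7]
opening: 0.147
t: 33.25
tool_pos: [0.7519, -0.2683, 0.2078]
orientation: [[-0.673, 0.74, 0.002], [0.74, 0.673, -0.001], [-0.002, 0.001, -1.0]]
contact_force: [0.1, -0.3, -1.3]
opening: 0.142
blue rows 0 205
-5 [[259.0, 196.0], [380.0, 196.0], [320.0, -120.0]]
0 [[260.0, 206.0], [379.0, 206.0], [320.0, -80.0]]
5 [[261.0, 217.0], [378.0, 217.0], [320.0, -44.0]]
[314.3   1.3 210.7]
[282, 89, 45, 47, 1644] [ 0.689  -0.2112  0.12  ] scoop 1.0 -7.0
[433, 117, 39, 41, 1018] [ 0.7661 -0.1608  0.12  ] scoop 15.0 84.0
[401, 130, 31, 41, 151] [ 0.7554 -0.1809  0.12  ] scoop 23.0 62.0
[322, 145, 43, 43, 1446] [ 0.7285 -0.2186  0.12  ] scoop 33.0 17.0
[437, 156, 203, 294, 29773] [ 0.897  -0.1949  0.12  ] scoop 128.0 158.0
[434, 374, 25, 28, 262] [ 0.9038 -0.2875  0.12  ] scoop 201.0 101.0
```

```bash
python3 -m creep '[{"grip":0,"travel":[1,-0.1,0.4],"yaw":0},{"grip":0,"travel":[3,-0.1,0.8],"yaw":0},{"grip":0,"travel":[5,-0.1,0.8],"yaw":0},{"grip":0,"travel":[6.7,-0.1,0.8],"yaw":0},{"grip":0,"travel":[7.7,-0.1,0.8],"yaw":0}]' 60;python3 -m creep '[{"grip":0,"travel":[0.4,0,0],"yaw":0},{"grip":0,"travel":[0.8,0,0],"yaw":0},{"grip":0,"travel":[1,0,-0.6],"yaw":0},{"grip":0,"travel":[1.4,0,-1.4],"yaw":0},{"grip":0,"travel":[1.8,0,-2.2],"yaw":0}]' 20;python3 look.py w23; python3 -c "
from hv import *
print(loc(state()['tool_pos']))"
```

```text
t: 33.98
tool_pos: [0.698, -0.2109, 0.1961]
orientation: [[-0.673, 0.74, -0.002], [0.74, 0.673, 0.001], [0.002, -0.001, -1.0]]
contact_force: [0.5, -0.0, -1.0]
opening: 0.138
t: 34.6
tool_pos: [0.687, -0.1987, 0.2198]
orientation: [[-0.673, 0.74, 0.0], [0.74, 0.673, -0.0], [-0.0, 0.0, -1.0]]
contact_force: [1.0, -1.7, -2.0]
opening: 0.14
blue rows 0 219
0 [[260.0, 204.0], [378.0, 204.0], [319.0, -81.0]]
5 [[261.0, 215.0], [377.0, 215.0], [319.0, -46.0]]
10 [[262.0, 226.0], [376.0, 226.0], [319.0, -14.0]]
[ 2.183e+02 -2.000e-01  2.211e+02]
```

```bash
python3 -m creep '[{"grip":0,"travel":[0.7,0,-1.0],"yaw":0},{"grip":0,"travel":[1.4,0,-1.9],"yaw":0},{"grip":0,"travel":[2.1,0,-2.7],"yaw":0},{"grip":0,"travel":[2.9,0,-3.4],"yaw":0},{"grip":0,"travel":[3.5,0,-3.9],"yaw":0}]' 20;python3 look.py w23; python3 -c "
from hv import *
print(loc(state()['tool_pos']))"
```

```text
t: 35.28
tool_pos: [0.6636, -0.1726, 0.2594]
orientation: [[-0.673, 0.74, 0.002], [0.74, 0.673, -0.001], [-0.002, 0.001, -1.0]]
contact_force: [3.9, -4.1, -0.5]
opening: 0.142
blue rows 56 256
20 [[264.0, 246.0], [374.0, 246.0], [319.0, 39.0]]
25 [[264.0, 257.0], [374.0, 257.0], [319.0, 62.0]]
30 [[264.0, 268.0], [373.0, 268.0], [319.0, 84.0]]
[182.9  -0.3 260. ]
```

```bash
python3 -m creep '[{"grip":0,"travel":[-0.5,0,-0.3],"yaw":0},{"grip":0,"travel":[-1.0,0,-1.5],"yaw":0},{"grip":0,"travel":[-1.0,0,-3.5],"yaw":0},{"grip":0,"travel":[-0.4,0,-5.2],"yaw":0},{"grip":0,"travel":[0.8,0,-6],"yaw":0}]' 100;python3 -m creep '[{"grip":0,"travel":[1.6,0,0],"yaw":0},{"grip":0,"travel":[3.2,0,0],"yaw":0},{"grip":0,"travel":[4.7,0,0],"yaw":0},{"grip":0,"travel":[5.9,0,0],"yaw":0},{"grip":0,"travel":[6.5,0,0.4],"yaw":0}]' 100;python3 -m creep '[{"grip":0,"travel":[0,0,0.7],"yaw":0},{"grip":0,"travel":[0,0,1.5],"yaw":0},{"grip":0,"travel":[0,0,2.2],"yaw":0},{"grip":0,"travel":[0,0,2.5],"yaw":0}]' 100;python3 look.py w24; python3 -c "
from hv import *
print(loc(state()['tool_pos']))";python3 wb.py .16
```

```text
t: 35.95
tool_pos: [0.6578, -0.1666, 0.3193]
orientation: [[-0.673, 0.74, 0.001], [0.74, 0.673, 0.0], [-0.0, 0.001, -1.0]]
contact_force: [0.1, -0.0, -2.5]
opening: 0.127
t: 36.58
tool_pos: [0.614, -0.1182, 0.3145]
orientation: [[-0.673, 0.74, 0.001], [0.74, 0.673, -0.0], [-0.001, 0.0, -1.0]]
contact_force: [0.0, 0.1, -1.0]
opening: 0.123
t: 37.08
tool_pos: [0.6144, -0.1189, 0.2885]
orientation: [[-0.673, 0.74, -0.001], [0.74, 0.673, 0.0], [0.001, -0.0, -1.0]]
contact_force: [0.5, 0.3, -1.9]
opening: 0.128
blue rows 49 252
20 [[264.0, 247.0], [374.0, 247.0], [319.0, 40.0]]
25 [[264.0, 258.0], [373.0, 258.0], [319.0, 63.0]]
[110.6  -0.8 288.4]
[281, 150, 38, 39, 1174] [ 0.5715 -0.0926  0.16  ] scoop -166.0 -15.0
[321, 150, 38, 39, 1171] [ 0.5936 -0.0725  0.16  ] scoop -166.0 15.0
[484, 234, 156, 217, 16817] [ 0.8364 -0.0512  0.16  ] scoop -19.0 209.0
[391, 310, 30, 16, 286] [ 0.7204 -0.1254  0.16  ] scoop -42.0 73.0
```

```bash
python3 -m creep '[{"grip":0,"travel":[0.2,0,0.3],"yaw":0},{"grip":0,"travel":[0.6,0,0.5],"yaw":0},{"grip":0,"travel":[1.1,0,0.5],"yaw":0},{"grip":0,"travel":[1.6,0,0.5],"yaw":0},{"grip":0,"travel":[2.0,0,0.5],"yaw":0}]' 60;python3 look.py w25; python3 -c "
from hv import *
print(loc(state()['tool_pos']))"
```

```text
t: 37.8
tool_pos: [0.6013, -0.104, 0.2849]
orientation: [[-0.673, 0.74, 0.002], [0.74, 0.673, -0.001], [-0.002, 0.001, -1.0]]
contact_force: [4.5, -3.7, 2.6]
opening: 0.124
blue rows 52 254
20 [[264.0, 247.0], [374.0, 247.0], [319.0, 39.0]]
25 [[264.0, 258.0], [373.0, 258.0], [319.0, 63.0]]
30 [[264.0, 269.0], [373.0, 269.0], [319.0, 85.0]]
[ 90.5  -0.5 285.1]
```

```bash
python3 -m creep '[{"grip":0,"travel":[0.4,0,-0.3],"yaw":0},{"grip":0,"travel":[0.8,0,-0.5],"yaw":0},{"grip":0,"travel":[1.2,0,-0.6],"yaw":0},{"grip":0,"travel":[1.6,0,-0.7],"yaw":0},{"grip":0,"travel":[2.0,0,-0.8],"yaw":0}]' 20;python3 look.py w26; python3 -c "
from hv import *
print(loc(state()['tool_pos']))";python3 wb.py .165
```

```text
t: 38.48
tool_pos: [0.5882, -0.0899, 0.2934]
orientation: [[-0.673, 0.74, 0.003], [0.74, 0.673, -0.002], [-0.003, 0.001, -1.0]]
contact_force: [4.5, -4.0, 2.7]
opening: 0.126
blue rows 90 277
30 [[264.0, 268.0], [373.0, 268.0], [319.0, 84.0]]
35 [[264.0, 279.0], [373.0, 279.0], [319.0, 105.0]]
40 [[264.0, 291.0], [373.0, 290.0], [319.0, 125.0]]
[ 71.   -0.7 293.4]
[282, 177, 38, 37, 1065] [ 0.5589 -0.0775  0.165 ] scoop -186.0 -14.0
[321, 177, 37, 36, 1062] [ 0.5804 -0.0575  0.165 ] scoop -186.0 15.0
[495, 250, 145, 201, 14451] [ 0.8212 -0.0236  0.165 ] scoop -50.0 217.0
```

```bash
python3 -m creep '[{"grip":0,"travel":[0.4,0,-0.1],"yaw":0},{"grip":0,"travel":[0.9,0,-0.2],"yaw":0},{"grip":0,"travel":[1.4,0,-0.2],"yaw":0}]' 20;python3 look.py w27; python3 -c "
from hv import *
print(loc(state()['tool_pos']))";python3 wb.py .15
```

```text
t: 38.95
tool_pos: [0.5776, -0.0786, 0.2939]
orientation: [[-0.673, 0.74, -0.001], [0.74, 0.673, 0.001], [0.001, -0.0, -1.0]]
contact_force: [0.6, -1.5, -2.9]
opening: 0.127
blue rows 108 285
35 [[265.0, 279.0], [373.0, 279.0], [319.0, 105.0]]
40 [[264.0, 290.0], [373.0, 290.0], [319.0, 125.0]]
[ 55.4  -0.9 293.8]
[274, 140, 37, 38, 1097] [ 0.5249 -0.0513  0.15  ] scoop -228.0 -22.0
[315, 145, 37, 38, 1097] [ 0.5513 -0.0324  0.15  ] scoop -224.0 10.0
[502, 261, 138, 190, 13020] [ 0.8333 -0.0126  0.15  ] scoop -50.0 233.0
```

```bash
python3 -m creep '[{"grip":0,"travel":[0,0,0],"yaw":0},{"grip":0,"travel":[0,0,0.2],"yaw":0},{"grip":0,"travel":[0,0,0.3],"yaw":0}]' 60;python3 look.py w28; python3 wb.py .14
```

```text
t: 39.42
tool_pos: [0.5781, -0.0789, 0.2911]
orientation: [[-0.673, 0.74, -0.0], [0.74, 0.673, 0.0], [0.0, 0.0, -1.0]]
contact_force: [0.6, -1.2, -1.9]
opening: 0.13
blue rows 143 282
30 [[264.0, 269.0], [373.0, 269.0], [319.0, 85.0]]
35 [[265.0, 280.0], [373.0, 280.0], [319.0, 106.0]]
40 [[264.0, 291.0], [373.0, 291.0], [319.0, 125.0]]
[271, 107, 39, 38, 1171] [ 0.5082 -0.0348  0.14  ] scoop -252.0 -23.0
[312, 106, 38, 38, 1183] [ 0.5312 -0.0129  0.14  ] scoop -252.0 9.0
[502, 262, 138, 189, 12919] [ 0.8436 -0.0134  0.14  ] scoop -42.0 240.0
```

```bash
python3 -m creep '[{"grip":0,"travel":[-0.8,0,0],"yaw":0},{"grip":0,"travel":[-1.7,0,0],"yaw":0},{"grip":0,"travel":[-2.4,0,0.1],"yaw":0},{"grip":0,"travel":[-2.4,0,0.2],"yaw":0}]' 60;python3 look.py w29; python3 wb.py .14; python3 -c "
from hv import *
print(loc(state()['tool_pos']))"
```

```text
t: 40.02
tool_pos: [0.5949, -0.0972, 0.2894]
orientation: [[-0.672, 0.74, 0.001], [0.74, 0.672, -0.0], [-0.001, 0.001, -1.0]]
contact_force: [1.2, -0.1, 5.0]
opening: 0.128
blue rows 104 281
30 [[264.0, 269.0], [373.0, 269.0], [319.0, 85.0]]
35 [[265.0, 280.0], [373.0, 280.0], [319.0, 106.0]]
40 [[265.0, 291.0], [373.0, 291.0], [319.0, 125.0]]
[268, 68, 82, 39, 2563] [ 0.5176 -0.0227  0.14  ] scoop -254.0 -8.0
[494, 248, 146, 203, 14744] [ 0.8502 -0.0297  0.14  ] scoop -26.0 234.0
[ 80.9  -0.6 289.6]
```

```bash
python3 -m creep '[{"grip":0,"travel":[-0.2,0,-0.1],"yaw":0},{"grip":0,"travel":[-0.4,0,-0.1],"yaw":0},{"grip":0,"travel":[-0.4,0,-0.1],"yaw":0}]' 60;python3 look.py w29; python3 wb.py .14; python3 - <<'E'
from hv import *
c=read_camera('scene');im=c['pixels'];cv2.imwrite('pics/s29.png',im[:,:,::-1])
m=cv2.inRange(cv2.cvtColor(im,cv2.COLOR_RGB2HSV),(3,110,40),(14,255,175))
n,l,st,ce=cv2.connectedComponentsWithStats(m)
print([st[i].tolist() for i in range(1,n) if st[i,4]>20 and 220<ce[i][0]<400])
w=read_camera('wrist');x=cv2.imread('pics/w29.png')
o=np.zeros((480,790,3),np.uint8);o[:,:395]=cv2.resize(x[0:260,210:424],(395,480),interpolation=cv2.INTER_CUBIC);o[:,395:]=cv2.resize(im[150:290,235:350,::-1],(395,480),interpolation=cv2.INTER_CUBIC);cv2.imwrite('pics/b2.png',o)
print(loc(state()['tool_pos']))
E
```

```text
t: 40.5
tool_pos: [0.5968, -0.0995, 0.2901]
orientation: [[-0.673, 0.74, -0.0], [0.74, 0.673, 0.0], [0.0, -0.0, -1.0]]
contact_force: [0.2, -1.0, -1.7]
opening: 0.123
blue rows 96 281
30 [[264.0, 269.0], [373.0, 269.0], [319.0, 85.0]]
35 [[265.0, 280.0], [373.0, 280.0], [319.0, 106.0]]
40 [[264.0, 291.0], [373.0, 291.0], [319.0, 125.0]]
[268, 63, 82, 33, 2197] [ 0.5156 -0.021   0.14  ] scoop -257.0 -8.0
[493, 247, 147, 204, 14925] [ 0.8513 -0.032   0.14  ] scoop -23.0 233.0
[[297, 201, 10, 19, 61]]
[ 84.4  -0.7 290.2]
```

View pics/b2.png

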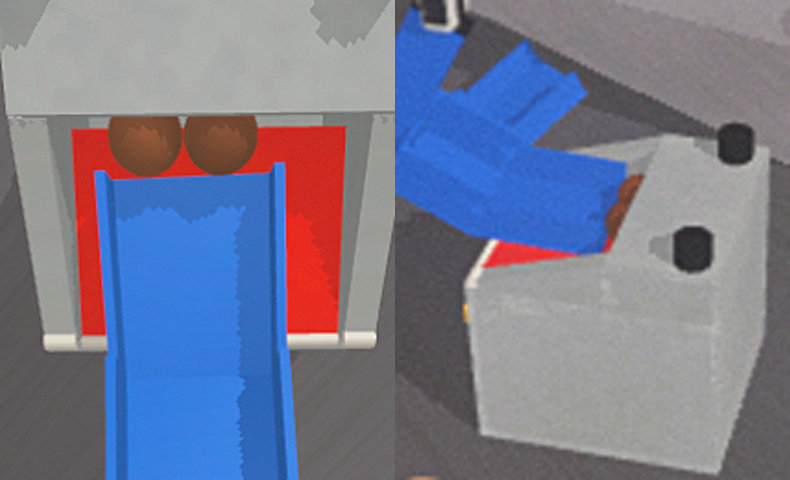

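```bash
python3 -m creep '[{"grip":0,"travel":[0.6,0,0.1],"yaw":0},{"grip":0,"travel":[1.2,0,0.1],"yaw":0},{"grip":0,"travel":[1.8,0,0.1],"yaw":0},{"grip":0,"travel":[2.4,0,0.1],"yaw":0}]' 40;python3 look.py w30; python3 wb.py .14;python3 -c "
from hv import *
print(loc(state()['tool_pos']))"
```

```text
t: 41.2
tool_pos: [0.5807, -0.0817, 0.2898]
orientation: [[-0.673, 0.74, 0.001], [0.74, 0.673, -0.001], [-0.001, 0.001, -1.0]]
contact_force: [1.0, 0.2, 0.2]
opening: 0.126
blue rows 105 287
35 [[264.0, 278.0], [373.0, 278.0], [318.0, 104.0]]
40 [[264.0, 290.0], [373.0, 290.0], [318.0, 124.0]]
45 [[264.0, 301.0], [373.0, 301.0], [318.0, 143.0]]
[502, 261, 138, 190, 12957] [ 0.8432 -0.0152  0.14  ] scoop -41.0 238.0
[ 59.6  -0.8 289.2]
```

```bash
python3 -m creep '[{"grip":0,"travel":[0.5,0,0],"yaw":0},{"grip":0,"travel":[1.0,0,-0.1],"yaw":0},{"grip":0,"travel":[1.5,0,-0.1],"yaw":0},{"grip":0,"travel":[1.5,0,0.2],"yaw":0},{"grip":0,"travel":[1.5,0,0.4],"yaw":0}]' 20;python3 look.py w31; python3 wb.py .14;python3 beads.py; python3 -m creep '[{"grip":0,"travel":[-2,0,-1],"yaw":0},{"grip":0,"travel":[-6,0,-3.5],"yaw":0},{"grip":0,"travel":[-11,0,-6],"yaw":0},{"grip":0,"travel":[-16,0,-6],"yaw":0},{"grip":0,"travel":[-20,0,-6],"yaw":0}]' 100; python3 wb.py .16;python3 beads.py
```

```text
t: 41.92
tool_pos: [0.5707, -0.0707, 0.2853]
orientation: [[-0.673, 0.74, 0.0], [0.74, 0.673, -0.0], [-0.0, 0.0, -1.0]]
contact_force: [-1.1, 0.2, 1.7]
opening: 0.127
blue rows 122 286
35 [[264.0, 280.0], [373.0, 280.0], [319.0, 106.0]]
40 [[264.0, 291.0], [373.0, 291.0], [319.0, 125.0]]
[510, 273, 130, 178, 11485] [ 0.8369 -0.0067  0.14  ] scoop -52.0 239.0
scene ([0, 203, 70, 277, 9676], [1.16, 0.012, 0.015])
42.125 [ 45.6  -0.8 285.3]
t: 42.75
tool_pos: [0.7061, -0.2202, 0.3448]
orientation: [[-0.672, 0.74, -0.0], [0.74, 0.672, 0.0], [0.0, -0.0, -1.0]]
contact_force: [-0.6, 0.9, -2.1]
opening: 0.12
[393, 112, 247, 340, 38749] [ 0.8991 -0.1376  0.16  ] scoop 87.0 198.0
[392, 184, 25, 25, 324] [ 0.7534 -0.153   0.16  ] scoop 1.0 79.0
[431, 374, 26, 28, 270] [ 0.9413 -0.272   0.16  ] scoop 215.0 139.0
scene ([0, 203, 70, 277, 9670], [1.16, 0.012, 0.015])
42.9 [246.9  -1.  343.3]
```

```bash
python3 -m creep '[{"grip":0,"travel":[2,0,4],"yaw":0},{"grip":0,"travel":[4,0,8],"yaw":0},{"grip":0,"travel":[6,0,12],"yaw":0},{"grip":0,"travel":[6,0,15],"yaw":0},{"grip":0,"travel":[6,0,15.3],"yaw":0}]' 60;python3 -c "
from hv import *
print(loc(state()['tool_pos']))"; python3 -m creep '[{"grip":0,"travel":[0,0,0.6],"yaw":0},{"grip":0,"travel":[-1.2,0,1.3],"yaw":0},{"grip":0,"travel":[-2.6,0,2],"yaw":0},{"grip":0,"travel":[-3.8,0,2.7],"yaw":0},{"grip":0,"travel":[-5,0,3.4],"yaw":0}]' 20; python3 look.py w32;python3 -c "
from hv import *
print(loc(state()['tool_pos']))"
```

```text
t: 43.52
tool_pos: [0.6638, -0.1732, 0.1908]
orientation: [[-0.673, 0.739, -0.003], [0.739, 0.673, 0.001], [0.003, -0.002, -1.0]]
contact_force: [-0.1, 0.5, -1.1]
opening: 0.119
[184.   -0.6 190.8]
t: 44.15
tool_pos: [0.6989, -0.212, 0.1577]
orientation: [[-0.673, 0.74, -0.001], [0.74, 0.673, 0.001], [0.001, -0.0, -1.0]]
contact_force: [-1.7, 2.0, 1.9]
opening: 0.121
blue rows 90 278
30 [[264.0, 270.0], [372.0, 270.0], [318.0, 87.0]]
35 [[264.0, 281.0], [372.0, 281.0], [318.0, 107.0]]
40 [[264.0, 292.0], [372.0, 292.0], [318.0, 127.0]]
[237.4  -0.8 156.9]
```

```bash
python3 -m creep '[{"grip":0,"travel":[-1.9,0,0.7],"yaw":0},{"grip":0,"travel":[-3.8,0,1.3],"yaw":0},{"grip":0,"travel":[-5.7,0,2.0],"yaw":0},{"grip":0,"travel":[-7.5,0,2.6],"yaw":0},{"grip":0,"travel":[-9,0,3.2],"yaw":0}]' 20; python3 look.py w33;python3 -c "
from hv import *
print(loc(state()['tool_pos']))"
```

```text
t: 44.82
tool_pos: [0.7595, -0.2783, 0.1267]
orientation: [[-0.673, 0.74, 0.0], [0.74, 0.673, 0.0], [0.0, 0.0, -1.0]]
contact_force: [-5.7, 6.1, 36.2]
opening: 0.124
blue rows 0 201
-5 [[259.0, 197.0], [379.0, 197.0], [319.0, -114.0]]
0 [[260.0, 207.0], [377.0, 207.0], [319.0, -74.0]]
[ 3.278e+02 -2.000e-01  1.271e+02]
```

```bash
python3 -m creep '[{"grip":0,"travel":[0,0,-0.15],"yaw":0},{"grip":0.2,"travel":[0,0,-0.15],"yaw":0},{"grip":0.6,"travel":[0,0,-0.15],"yaw":0},{"grip":0.6,"travel":[0,0,-0.15],"yaw":0},{"grip":0.6,"travel":[0,0,-4],"yaw":0}]' 20; python3 -m creep '[{"grip":0.6,"travel":[0,0,-6],"yaw":0},{"grip":0.6,"travel":[0,0,-12],"yaw":0},{"grip":0.6,"travel":[0,0,-16],"yaw":0},{"grip":0.6,"travel":[0,0,-16],"yaw":0}]' 20; python3 wb.py .016; python3 - <<'E'
from fs import *
c=read_camera('wrist');im=c['pixels'];cv2.imwrite('pics/w34.png',im[:,:,::-1])
m=cv2.inRange(cv2.cvtColor(im,cv2.COLOR_RGB2HSV),(100,120,60),(125,255,255));n,l,st,ce=cv2.connectedComponentsWithStats(m)
b=[st[i] for i in range(1,n) if st[i,4]>2000];print(b)
k=np.zeros_like(m);i=max((i for i in range(1,n) if 250<ce[i][0]<400),key=lambda i:st[i,4]);k=l==i
for r in(st[i,1]+3,st[i,1]+60,st[i,1]+120):x=np.where(k[r])[0];print(r,x.min(),x.max())
s=read_camera('scene')['pixels'];cv2.imwrite('pics/s34.png',s[:,:,::-1])
z=cv2.imread('pics/scene0.png')[:,:,::-1]
f=lambda a:cv2.inRange(cv2.cvtColor(a,cv2.COLOR_RGB2HSV),(0,180,120),(3,255,255))
A=f(z)[180:240,250:320];B=f(s)[180:240,250:320];print('flap red px start/now/xor',(A>0).sum(),(B>0).sum(),(A!=B).sum())
d=cv2.absdiff(z,s).max(2)[155:205,220:300];print('changed px around ferrule scoop',(d>50).sum())
print(state()['tool_pos'],state()['t'])
E
```

```text
t: 45.5
tool_pos: [0.7579, -0.2773, 0.163]
orientation: [[-0.673, 0.74, -0.006], [0.74, 0.673, 0.003], [0.006, -0.002, -1.0]]
contact_force: [-0.5, 0.7, 1.2]
opening: 0.604
t: 46.0
tool_pos: [0.7595, -0.278, 0.3307]
orientation: [[-0.673, 0.74, 0.006], [0.74, 0.673, -0.003], [-0.006, 0.003, -1.0]]
contact_force: [0.3, 0.6, -0.4]
opening: 0.599
[397, 66, 243, 377, 44681] [ 1.026  -0.1554  0.016 ] scoop 185.0 280.0
[401, 111, 25, 31, 446] [ 0.7931 -0.1372  0.016 ] scoop 16.0 119.0
[380, 120, 21, 30, 160] [ 0.7791 -0.1635  0.016 ] scoop 26.0 91.0
[290, 312, 99, 87, 4189] [ 0.9547 -0.4431  0.016 ] scoop 351.0 34.0
[441, 398, 76, 82, 2394] [ 1.2381 -0.4047  0.016 ] scoop 512.0 270.0
[array([    0,     0,   175,   127, 10072], dtype=int32), array([ 281,   39,   71,  140, 8696], dtype=int32)]
42 282 351
99 285 348
159 287 347
flap red px start/now/xor 861 854 133
changed px around ferrule scoop 4
[ 0.75875231 -0.27768543  0.32469237] 46.15
```

```bash
python3 - <<'E'
import cv2,numpy as np
z=cv2.imread('pics/scene0.png');s=cv2.imread('pics/s34.png')
f=lambda a:(a[:,:,2].astype(int)-np.maximum(a[:,:,0],a[:,:,1])>70)[180:240,255:325]
A,B=f(z),f(s);print(A.sum(),B.sum(),(A!=B).sum())
for M in(A,B):
    c=cv2.findContours(M.astype(np.uint8),0,2)[0];k=max(c,key=cv2.contourArea);print(cv2.approxPolyDP(k,3,True)[:,0].tolist())
w=cv2.imread('pics/w34.png');print('mean BGR of blob',w[330:390,300:380].reshape(-1,3).mean(0),'ref bead ~',cv2.imread('pics/w20.png')[175:185,312:326].reshape(-1,3).mean(0), 'wood', w[200:300,600:].reshape(-1,3).mean(0))
E
```

```text
1013 1015 2
[[55, 13], [22, 18], [6, 47], [40, 43]]
[[55, 13], [21, 18], [6, 47], [41, 43]]
mean BGR of blob [ 78.65208333  99.53354167 137.67854167] ref bead ~ [ 55.64285714  86.85714286 142.10714286] wood [ 64.1465   96.41975 151.58025]
```

```bash
python3 -c "
from bench import *
print(sign_off(), state()['t'])"
```

```text
the job is handed in; nothing more can be done
the job is handed in; nothing more can be done
```

The job is handed in at about 46 s: both beads went into the feed box on the second attempt, the flap sprang shut, and the empty scoop stands upright on the bench. The judge gave no verdict.

- **Tilting:** The moves cannot tilt the tool. I let the scoop turn in the finger grip by pressing its lip against the box wall and then against the edge of the box top. I turned it back upright by pressing it on the bench.
- **First attempt failed:** The lip was too high under the box top, so both beads rolled over the top plate and landed on the bench behind the box. Nothing fell off the bench. I set the scoop down, picked both beads up and put them back in the scoop.
- **Second attempt:** With the lip lower and holding the flap open, the beads rolled onto the flap. They stuck briefly at the edge of the top plate, and I nudged them in with the lip before drawing the scoop out.

**Last checks:**
- **Flap:** its outline matches the first picture to within 2 pixels, so it is shut. An earlier, cruder colour comparison differed by 133 pixels; a better colour test on the same picture did not confirm it.
- **Beads:** none show in the scoop or on the bench. That they are in the box is inferred from their vanishing under the top plate, because no camera sees inside.
- **Scoop:** it reads as level from the wrist picture's measurements, about 16 cm clear of the gripper. It stands on the far side of the box from where it started. I had used up the picture views, so I did not look at it by eye.
- **Ferrule scoop:** its picture area is essentially unchanged (4 pixels).
- **Force:** the highest wrist force I read was about 50 N, while pressing the scoop upright on the bench, against the 120 N limit.

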